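Turn round the sensor pod test jig

TASK

The pods shut inside the clamshell test jig have been tested: press the jig's release button so that its lid springs fully open, and move every pod you find inside to the aluminium output tray. Then take every pod off the turntable and lay each in a bay of the jig of its own, all pods flat on the floor of tray or bay with the black block up, and when all are placed swing the lid shut until the catch holds it. Leave the other things on the bench where they are.

Things in the scene. Friction and masses are not known exactly. Their poses are not given: they have to be found in the camera images.
- jig: Dark steel base of the test jig, fixed; place and yaw vary. Origin: centre of its underside; x points away from the robot to the hinge, y left, z up. 124 (x) x 216 (y) x 20 mm high; on it three bays in a row along y, pitch 68 mm, each 92 (x) x 60 mm (y) inside, between black ribs 8 mm thick, 10 mm high above the bay floor. A wing 28 mm high at +y carries the release button.
- lid (a joint): Grey clamshell lid, a shallow box 124 mm (hinge to front) x 216 mm wide x 42 mm high, in rad: 0 shut, 1.9 open at its stop, leaning back past upright. A spring opens it (2 to 3 N at its front edge); a catch at its front keeps it shut and snaps over it again (within 0.02 rad) when the front edge is pushed right down, about 5 N. Once open it can be swung over by a push on its outer face from behind.
- lid_hinge (a point): Middle of the lid's hinge line, which runs along the jig's y; 62 mm from the jig's centre on the side away from the robot, 32 mm above the bench.
- lid_edge (a point): Middle of the lid's front upper edge, on the outer face; moves with the lid (124 mm from the hinge line along the lid and 42 mm off it: shut, it is 74 mm above the bench).
- release (a joint): The jig's release button, in m pressed: 0 up, 0.007 fully down. Round, black, 34 mm across, in a steel collar; pressed straight down against a spring (1.5 N at first, 5 N fully down). The lid is let go at about 0.003 (3 N) and springs up at once, taking about a second; the button comes back up by itself.
- release_top (a point): Centre of the button's upper face, 47 mm above the bench when up; 30 mm towards the robot and 163 mm to the +y side of the jig's centre, 55 mm beside the lid.
- turntable: Foot of the round wooden turntable, fixed on the left or on the right of the jig. Origin: centre of its underside; does not turn. On it sits a disc 250 mm across, upper face 24 mm above the bench, which spins freely at the lightest touch; a steel hub 20 mm across stands 6 mm up at its middle.
- tray: Aluminium output tray, fixed on the other side of the jig. Outer size 210 (its x) x 140 (its y) x 18 mm high, walls and floor 5 mm thick. Origin: centre of its underside.
- bay0 (a point): Centre of the floor of bay 0 of the jig (right, -y), 20 mm above the bench; axes as the jig's.
- bay1 (a point): Centre of the floor of bay 1 of the jig (middle), 20 mm above the bench; axes as the jig's.
- bay2 (a point): Centre of the floor of bay 2 of the jig (left, +y), 20 mm above the bench; axes as the jig's.
- new0: Sensor pod, about 90 g: white base 80 (x) x 50 (y) x 14 mm with a black grip block 42 (x) x 26 (y) x 26 mm high on the middle of its top, 40 mm tall in all. Origin: centre of the underside, z up when block up. All pods look alike. An untested pod, at the start on the turntable at any yaw. Two or three of these are present; None if absent.
- new1: Sensor pod, about 90 g: white base 80 (x) x 50 (y) x 14 mm with a black grip block 42 (x) x 26 (y) x 26 mm high on the middle of its top, 40 mm tall in all. Origin: centre of the underside, z up when block up. All pods look alike. An untested pod, at the start on the turntable at any yaw. Two or three of these are present; None if absent.
- new2: Sensor pod, about 90 g: white base 80 (x) x 50 (y) x 14 mm with a black grip block 42 (x) x 26 (y) x 26 mm high on the middle of its top, 40 mm tall in all. Origin: centre of the underside, z up when block up. All pods look alike. An untested pod, at the start on the turntable at any yaw. Two or three of these are present; None if absent.
- done0: Sensor pod, about 90 g: white base 80 (x) x 50 (y) x 14 mm with a black grip block 42 (x) x 26 (y) x 26 mm high on the middle of its top, 40 mm tall in all. Origin: centre of the underside, z up when block up. All pods look alike. An already tested pod, at the start in one of the jig's bays under the shut lid, long side along the jig's x. Two or three of these are present; None if absent.
- done1: Sensor pod, about 90 g: white base 80 (x) x 50 (y) x 14 mm with a black grip block 42 (x) x 26 (y) x 26 mm high on the middle of its top, 40 mm tall in all. Origin: centre of the underside, z up when block up. All pods look alike. An already tested pod, at the start in one of the jig's bays under the shut lid, long side along the jig's x. Two or three of these are present; None if absent.
- done2: Sensor pod, about 90 g: white base 80 (x) x 50 (y) x 14 mm with a black grip block 42 (x) x 26 (y) x 26 mm high on the middle of its top, 40 mm tall in all. Origin: centre of the underside, z up when block up. All pods look alike. An already tested pod, at the start in one of the jig's bays under the shut lid, long side along the jig's x. Two or three of these are present; None if absent.
- solder_spool: Bystander, loose on the bench: spool of solder, 54 mm across, 40 mm high. Leave it alone.
- tape_roll: Bystander, loose on the bench: green roll of tape lying flat, 72 mm across, 19 mm high. Leave it alone.
- screwdriver: Bystander, loose on the bench: screwdriver 170 mm long. Leave it alone.
- marker: Bystander, loose on the bench: marker pen 135 mm long. Leave it alone.

How it is judged (in metres and radians):
On the way, in this order (a step that is already met when the one before it is completed fails the run):
1. the lid has sprung open to its stop (value of joint lid above 1.75 rad), for 0.2 s.
2. with the lid open, every tested pod lies in the tray and every untested pod in a bay, let go (((horizontal distance between new0 and bay0 below 0.013 m and z of new0 in the frame of bay0 below 0.006 m) or (horizontal distance between new0 and bay1 below 0.013 m and z of new0 in the frame of bay1 below 0.006 m) or (horizontal distance between new0 and bay2 below 0.013 m and z of new0 in the frame of bay2 below 0.006 m)) and angle between each of new0, new1, new2, done0, done1, done2's own z axis and vertical below 0.12 rad and ((horizontal distance between new1 and bay0 below 0.013 m and z of new1 in the frame of bay0 below 0.006 m) or (horizontal distance between new1 and bay1 below 0.013 m and z of new1 in the frame of bay1 below 0.006 m) or (horizontal distance between new1 and bay2 below 0.013 m and z of new1 in the frame of bay2 below 0.006 m)) and ((horizontal distance between new2 and bay0 below 0.013 m and z of new2 in the frame of bay0 below 0.006 m) or (horizontal distance between new2 and bay1 below 0.013 m and z of new2 in the frame of bay1 below 0.006 m) or (horizontal distance between new2 and bay2 below 0.013 m and z of new2 in the frame of bay2 below 0.006 m)) and x of done0 in the frame of tray between -0.085 and 0.085 m and y of done0 in the frame of tray between -0.05 and 0.05 m and z of each of done0, done1, done2 in the frame of tray below 0.012 m and x of done1 in the frame of tray between -0.085 and 0.085 m and y of done1 in the frame of tray between -0.05 and 0.05 m and x of done2 in the frame of tray between -0.085 and 0.085 m and y of done2 in the frame of tray between -0.05 and 0.05 m and contact force between each of new0, new1, new2, done0, done1, done2 and the fingers below 0.2 N and value of joint lid above 1 rad), for 0.2 s.
3. the lid is shut and caught (value of joint lid below 0.04 rad), for 0.2 s.
At the end, for the whole second after the job is handed in: Lid shut on its catch (within 0.04 rad), each untested pod flat, block up, in its own bay (within 13 mm of the bay centre, 6 mm of its floor); each tested pod flat, block up, in the tray (centre within 85 x 50 mm of its centre, at most 12 mm up); tilts under 0.12 rad (((horizontal distance between new0 and bay0 below 0.013 m and z of new0 in the frame of bay0 below 0.006 m) or (horizontal distance between new0 and bay1 below 0.013 m and z of new0 in the frame of bay1 below 0.006 m) or (horizontal distance between new0 and bay2 below 0.013 m and z of new0 in the frame of bay2 below 0.006 m)) and angle between each of new0, new1, new2, done0, done1, done2's own z axis and vertical below 0.12 rad and ((horizontal distance between new1 and bay0 below 0.013 m and z of new1 in the frame of bay0 below 0.006 m) or (horizontal distance between new1 and bay1 below 0.013 m and z of new1 in the frame of bay1 below 0.006 m) or (horizontal distance between new1 and bay2 below 0.013 m and z of new1 in the frame of bay2 below 0.006 m)) and ((horizontal distance between new2 and bay0 below 0.013 m and z of new2 in the frame of bay0 below 0.006 m) or (horizontal distance between new2 and bay1 below 0.013 m and z of new2 in the frame of bay1 below 0.006 m) or (horizontal distance between new2 and bay2 below 0.013 m and z of new2 in the frame of bay2 below 0.006 m)) and x of done0 in the frame of tray between -0.085 and 0.085 m and y of done0 in the frame of tray between -0.05 and 0.05 m and z of each of done0, done1, done2 in the frame of tray below 0.012 m and x of done1 in the frame of tray between -0.085 and 0.085 m and y of done1 in the frame of tray between -0.05 and 0.05 m and x of done2 in the frame of tray between -0.085 and 0.085 m and y of done2 in the frame of tray between -0.05 and 0.05 m and value of joint lid below 0.04 rad and linear speed of each of new0, new1, new2, done0, done1, done2 below 0.02 m/s); the robot touches nothing.
It fails at once if a bystander (spool, tape, screwdriver or marker) is pushed more than 30 mm from its place (distance of any of solder_spool, tape_roll, screwdriver, marker from where it was at the start of the episode above 0.03 m).
Of new0, new1, new2 only 2 to 3 are there at a start; the rules pass over those that are not, and their reading is None.
Of done0, done1, done2 only 2 to 3 are there at a start; the rules pass over those that are not, and their reading is None.
At some moment in a run one of new0, new1, new2 may be knocked a few centimetres aside while the robot is not near it.
It also fails if it takes over 210 s, if anything falls off the work surface, if the arm or the gripper's body presses on something with over 40 N, if the wrist force passes 120 N, or if a joint passes its speed limit or range.

ROBOT

A 7-joint arm with a two-finger parallel gripper is mounted at the origin on the work surface. World frame = base frame: x ahead of the robot, y to its left, z up, the work surface at z = 0. Lengths are in m, angles in degrees, forces in N, time in s.
With the tool pointing down it reaches from about 0.425 to 0.875 m from the base axis. Payload 8.4 kg.
Tool frame: the origin (TCP) lies at the very end of the fingers, on their centre line; the grasp point (between the pads) lies 19 mm behind it (env.pinch_z is the distance from the TCP to the grasp point, in m); x points along the fingers, y is the direction in which the jaws open and shut, and the axes are right-handed (so a half turn about x gives the same grasp; the last joint's range is limited). The gripper opens to 87 mm and grips with 3 to 60 N. Pads are 19 mm wide; open, the fingers measure 117 mm over their backs; the gripper's body (75 mm by 190 mm) begins 51 mm behind the grasp point.
Start: joints at [59.748, 19.091, 2.286, 83.961, -0.768, 76.965, -3.352], TCP at [0.27, -0.591, 0.223] pointing down, gripper open.
Joint ranges: [-147.57, 147.57], [-21.85, 119.76], [-74.77, 79.35], [14.55, 137.4], [-85.83, 265.84], [4.83, 119.75], [-152.11, 152.11]. Speed limits (degrees/s): [127.2, 127.2, 159.86, 159.86, 180, 180, 180].

INTERFACE

Orientations are given as a 3x3 rotation matrix whose columns are the frame's x, y, z axes.
In Python, from rig import env, imaging, hand_in gives the robot as it stands.
- The arm moves only by the tool drive_tool, never from a script. Its arguments are lists of equal length, an entry for each row: "grip": the closure in counts, from 0 (fully open) to 255 (shut); "travel": the shift along the tool's x, y, z in m, a list of three; "angular": the turn, a rotation vector about the tool's x, y, z in degrees, a list of three. In form: {"grip": [grip, ...], "travel": [[tx, ty, tz], ...], "angular": [[rx, ry, rz], ...]}. A call has 1 to 8 rows; each row is the pose to reach, as a shift and turn from the pose commanded when the call began, along the tool's axes at that moment; what a row does not reach only later rows make up. A row lasts 1/12 s, in which the tool goes at most 41.7 mm and 7.16 degrees, less where a joint would pass 70% of its speed; a pose out of reach is approached as far as the arm can. A call with a gripper value outside its range is refused whole. The fingers move at their own pace and stop on an object; the grip force is fixed at half the most. Time passes only in rows, so rows that repeat a pose let the fingers close. It gives the time, the measured TCP pose, the force and the opening at its end, in the units of the state.
- env.get_obs(): the state, without advancing time (a new reading comes with each control period).
- imaging.capture(name): name is "scene" or "top"; returns (picture, depth): 420x560x3 uint8, red, green, blue; 420x560 float32, m along the optical axis (not along the pixel's ray), 0 where there is no reading.
- imaging.camera_info(name): a dict with "intrinsics" (3x3 intrinsics, pixels), "xyz" and "attitude" of the camera in the world. Camera axes: x right, y down, z forward; pixel columns grow to the right and rows downward; lengths in m; the calibration is good to about 2 mm. A picture is of the moment at which its call begins. camera_info takes no time and is no camera call.
- hand_in(): hands the job in, once; it reports no verdict.
The state is a dict: "t": time; "qpos": joint angles; "qvel": joint speeds; "tau": joint torques, N m; "ee_pos": TCP position; "orientation": TCP orientation; "wrist_force": force on the tool from outside, world axes, zero at the start; "wrist_torque": the same for the moment, N m; "opening": finger opening in m.
Only numpy, scipy, OpenCV 4.12 (cv2) and the standard library are available. Lean on these libraries where they do the work, as an engineer would, in place of code of your own. Each camera call takes 0.05 s, during which the arm holds its last target.

## Working session

There is one attempt and no reset: what is moved stays moved. The work goes in short steps, Python scripts to look and compute and a tool call to move; the robot and the scene stay as the last step left them, time stands still between calls to the robot, and variables do not carry over. Pictures are saved under pics/ and viewed, and the job is handed in when it is done.

Besides the shell and the picture viewer there is one more tool, called after "Emit:" as name(argument=value, ...) on one line, values as JSON. drive_tool: Moves the arm, as the interface text tells. Its arguments: {"type":"object","properties":{"grip":{"type":"array"},"travel":{"type":"array"},"angular":{"type":"array"}},"required":["grip","travel","angular"]}

```bash
ls; mkdir -p pics; python3 - <<'E'
from rig import env, imaging
import cv2,numpy as np
o=env.get_obs()
for k in o: print(k,np.round(o[k],4).tolist())
print(env.pinch_z)
for n in("scene","top"):
    ci=imaging.camera_info(n); print(n,{k:np.round(v,4).tolist() for k,v in ci.items()})
    p,d=imaging.capture(n); cv2.imwrite(f"pics/{n}0.png",p[:,:,::-1]); np.save(f"{n}0.npy",d)
E
```

```text
pics
t 0.0
qpos [59.748, 19.1328, 2.2831, 84.0117, -0.7684, 76.9651, -3.3517]
qvel [-0.0431, 0.0191, 0.0387, -0.0368, -0.0456, 0.0562, -0.0596]
tau [0.0009, -65.6346, 1.3361, -40.3806, -0.0595, 0.0447, 0.0002]
ee_pos [0.27, -0.5907, 0.2216]
orientation [[-0.0008, 0.4158, -0.9095], [0.0015, -0.9095, -0.4158], [-1.0, -0.0016, 0.0001]]
wrist_force [-0.0939, -0.0643, 0.843]
wrist_torque [0.0497, 0.0203, -0.0133]
opening 0.0872
0.0187
scene {'intrinsics': [[420.0151, 0.0, 278.4689], [0.0, 420.0151, 206.2803], [0.0, 0.0, 1.0]], 'xyz': [1.2771, -0.1071, 0.7253], 'attitude': [[0.202, 0.658, -0.7254], [0.9791, -0.1523, 0.1345], [-0.022, -0.7374, -0.6751]]}
top {'intrinsics': [[472.5612, 0.0, 282.3171], [0.0, 472.5612, 209.9023], [0.0, 0.0, 1.0]], 'xyz': [0.4244, 0.0015, 1.1809], 'attitude': [[0.0046, -0.9921, 0.1254], [-0.9998, -0.0024, 0.0174], [-0.017, -0.1255, -0.992]]}
```

View pics/scene0.png

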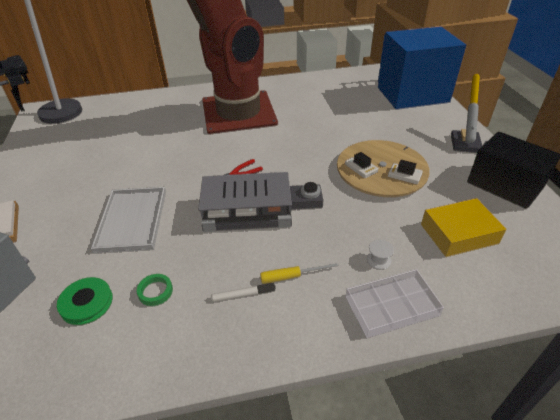

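View pics/top0.png

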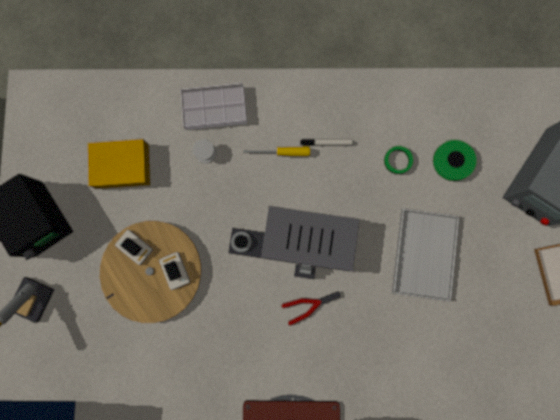

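```bash
cat > h.py <<'E'
import numpy as np,cv2
from rig import env,imaging,hand_in
def cap(n,tag=None):
    p,d=imaging.capture(n)
    if tag: cv2.imwrite(f"pics/{tag}.png",p[:,:,::-1])
    return p,d,cloud(n,d)
def cloud(n,d):
    c=imaging.camera_info(n);K=np.array(c["intrinsics"]);R=np.array(c["attitude"]);t=np.array(c["xyz"])
    v,u=np.mgrid[:d.shape[0],:d.shape[1]]
    P=np.stack([(u-K[0,2])/K[0,0]*d,(v-K[1,2])/K[1,1]*d,d],-1)@R.T+t
    P[d<=0]=np.nan
    return P
def proj(n,X):
    c=imaging.camera_info(n);K=np.array(c["intrinsics"]);R=np.array(c["attitude"]);t=np.array(c["xyz"])
    q=(np.atleast_2d(X)-t)@R@K.T
    return q[:,:2]/q[:,2:]
E
python3 - <<'E'
from h import *
T=cloud("top",np.load("top0.npy"));S=cloud("scene",np.load("scene0.npy"))
def rect(P,m):
    xy=P[m][:,:2].astype(np.float32); r=cv2.minAreaRect(xy); 
    return r,m.sum(),np.median(P[m][:,2])
for n,P in(("top",T),("scene",S)):
    print(n)
    z=P[...,2];x=P[...,0];y=P[...,1]
    b=(abs(z)<.015)&(x>.3)&(x<.8)&(abs(y)<.5); print("bench",np.nanmedian(z[b]))
    roi=(x>.25)&(x<.8)&(y>-.5)&(y<.55)
    for nm,lo,hi in(("lid",.066,.085),("disc",.018,.03),("blk",.055,.07),("base",.032,.046),("wall",.012,.024),("btn",.04,.053)):
        m=(roi&(z>lo)&(z<hi)).astype(np.uint8)
        k,l,st,c=cv2.connectedComponentsWithStats(m)
        for i in range(1,k):
            if st[i,4]>40:
                mm=l==i; r,cnt,zz=rect(P,mm)
                print(nm,"pix",c[i].round(),"c",np.round(r[0],4),"sz",np.round(r[1],3),"ang",round(r[2],1),"z",round(float(zz),4),cnt)
E
```

```text
top
bench 0.000982063402528155
lid pix [310. 238.] c [ 0.4996 -0.0445] sz [0.216 0.124] ang 81.7 z 0.075 4863
disc pix [214. 123.] c [0.7954 0.1947] sz [0.012 0.159] ang 5.8 z 0.0241 120
disc pix [455. 159.] c [ 0.6998 -0.4085] sz [0.102 0.102] ang 87.2 z 0.0247 1338
disc pix [396. 157.] c [ 0.7049 -0.2644] sz [0.057 0.07 ] ang 43.0 z 0.0205 169
disc pix [294. 150.] c [ 0.722  -0.0043] sz [0.086 0.023] ang 89.6 z 0.0237 301
disc pix [147. 166.] c [0.6812 0.3616] sz [0.089 0.006] ang 0.3 z 0.0242 51
disc pix [407. 167.] c [ 0.6812 -0.2896] sz [0.012 0.043] ang 48.1 z 0.0204 52
disc pix [149. 274.] c [0.4213 0.344 ] sz [0.247 0.247] ang 90.0 z 0.0246 6705
disc pix [237. 230.] c [0.5145 0.1263] sz [0.039 0.023] ang 82.8 z 0.0281 56
disc pix [254. 244.] c [0.4895 0.0977] sz [0.056 0.064] ang 81.6 z 0.028 286
disc pix [305. 272.] c [ 0.4222 -0.0331] sz [0.05  0.032] ang 81.5 z 0.028 128
blk pix [130. 246.] c [0.4789 0.3833] sz [0.043 0.026] ang 50.7 z 0.0643 207
blk pix [172. 270.] c [0.4221 0.2821] sz [0.042 0.027] ang 23.8 z 0.0641 212
base pix [203. 149.] c [0.721  0.2194] sz [0.052 0.
[... 4738 characters left out ...]
0.018 458
wall pix [ 83. 299.] c [ 0.7002 -0.4081] sz [0.104 0.101] ang 8.5 z 0.0229 1117
wall pix [384. 282.] c [0.7945 0.1965] sz [0.049 0.01 ] ang 89.9 z 0.0181 81
wall pix [244. 291.] c [ 0.75  -0.089] sz [0.017 0.132] ang 0.3 z 0.015 383
wall pix [363. 288.] c [0.7987 0.1494] sz [0.003 0.038] ang 3.2 z 0.0187 50
btn pix [362. 164.] c [0.4331 0.2757] sz [0.047 0.025] ang 56.5 z 0.0465 73
btn pix [405. 171.] c [0.4906 0.3787] sz [0.044 0.017] ang 69.8 z 0.0465 67
btn pix [310. 188.] c [0.4978 0.12  ] sz [0.042 0.038] ang 85.3 z 0.0491 144
btn pix [464. 221.] c [0.6884 0.4313] sz [0.113 0.142] ang 3.8 z 0.0495 2314
btn pix [382. 251.] c [0.7296 0.221 ] sz [0.036 0.05 ] ang 31.7 z 0.0408 80
```

```bash
cat >> h.py <<'E'
from scipy.spatial.transform import Rotation as Ro
JC=np.array([.4996,-.0445]); JY=-8.3
def jig(x,y,z=None):
    a=np.radians(JY);p=JC+np.array([np.cos(a)*x-np.sin(a)*y,np.sin(a)*x+np.cos(a)*y])
    return p if z is None else np.array([*p,z])
def go(p,phi,show=True):
    o=env.get_obs();R=np.array(o["orientation"]);c=np.array(o["ee_pos"]);f=np.radians(phi)
    T=np.array([[0,np.cos(f),np.sin(f)],[0,np.sin(f),-np.cos(f)],[-1,0,0]])
    print("travel",np.round(R.T@(np.array(p)-c),4).tolist(),"ang",np.round(Ro.from_matrix(R.T@T).as_rotvec(degrees=True),1).tolist())
def st():
    o=env.get_obs();R=np.array(o["orientation"])
    print("t",round(o["t"],2),"p",np.round(o["ee_pos"],4),"phi",round(np.degrees(np.arctan2(R[1,1],R[0,1])),1),"down",np.round(-R[2,0],4),"open",round(o["opening"],4),"F",np.round(o["wrist_force"],1),"q7",np.round(o["qpos"],0))
E
python3 - <<'E'
from h import *
T=cloud("top",np.load("top0.npy"))
m=(T[...,2]>.1);k,l,s,c=cv2.connectedComponentsWithStats(m.astype(np.uint8))
for i in range(1,k):
    if s[i,4]>50: print(c[i],np.nanmin(T[l==i],0).round(2),np.nanmax(T[l==i],0).round(2))
st(); go([.46,-.3,.22],-40); go([*jig(-.03,.164),.15],-8.3)
print(jig(-.03,.163))
E
```

```text
[546.154102   178.96563193] [ 0.55 -0.62  0.1 ] [ 0.75 -0.53  0.15]
[ 20.85499829 215.43807574] [0.45 0.55 0.1 ] [0.65 0.68 0.12]
[  3.34513274 316.18584071] [0.3  0.64 0.1 ] [0.34 0.66 0.12]
[ 26.71666667 415.68095238] [0.1  0.52 0.1 ] [0.11 0.64 0.15]
t 0.1 p [ 0.27   -0.5908  0.2218] phi -65.4 down 1.0 open 0.0869 F [ 0.4  0.4 -0.1] q7 [60. 19.  2. 84. -1. 77. -3.]
travel [0.002, -0.1855, -0.2937] ang [-25.4, -0.0, 0.1]
travel [0.0725, -0.5553, -0.4997] ang [-57.1, -0.0, 0.1]
[0.49344429 0.12112339]
```

Emit:
drive_tool(grip=[255,255,255,255,255,255,255,255], travel=[[0,-0.022,-0.035],[0,-0.045,-0.07],[0,-0.067,-0.105],[0,-0.09,-0.14],[0,-0.11,-0.175],[0,-0.135,-0.21],[0,-0.155,-0.245],[0,-0.185,-0.29]], angular=[[-3,0,0],[-6,0,0],[-9,0,0],[-12,0,0],[-15,0,0],[-18,0,0],[-21,0,0],[-25,0,0]])

```text
t: 0.77
ee_pos: [0.4512, -0.311, 0.2224]
orientation: [[-0.0, 0.763, -0.647], [-0.0, -0.647, -0.763], [-1.0, -0.0, 0.0]]
wrist_force: [1.5, -1.0, 0.5]
opening: 0.0417
```

```bash
python3 - <<'E'
from h import *
st(); go([*jig(-.03,.164),.12],-8.3)
E
```

```text
t 0.77 p [ 0.4512 -0.311   0.2224] phi -40.3 down 1.0 open 0.0417 F [ 1.5 -1.   0.5] q7 [ 41.   8. -12.  98.   2.  74. -12.]
travel [0.1024, -0.2479, -0.3577] ang [-32.0, 0.0, 0.0]
```

Emit:
drive_tool(grip=[255,255,255,255,255,255,255,255], travel=[[0,-0.02,-0.03],[0,-0.04,-0.06],[0,-0.06,-0.09],[0,-0.08,-0.12],[0,-0.1,-0.15],[0,-0.12,-0.18],[0,-0.14,-0.21],[0,-0.14,-0.21]], angular=[[-4,0,0],[-8,0,0],[-12,0,0],[-16,0,0],[-20,0,0],[-24,0,0],[-28,0,0],[-32,0,0]])

```text
t: 1.43
ee_pos: [0.4806, -0.0543, 0.2228]
orientation: [[0.001, 0.991, -0.134], [0.002, -0.134, -0.991], [-1.0, 0.0, -0.002]]
wrist_force: [0.0, 1.1, 1.0]
opening: 0.0009
```

```bash
python3 - <<'E'
from h import *
st(); go([*jig(-.03,.164),.10],-8.3)
E
```

```text
t 1.43 p [ 0.4806 -0.0543  0.2228] phi -7.7 down 1.0 open 0.0009 F [0.  1.1 1. ] q7 [ 28.   1. -27. 105.   0.  74.  -7.]
travel [0.1232, -0.0109, -0.1763] ang [0.6, -0.1, -0.0]
```

Emit:
drive_tool(grip=[255,255,255,255,255,255,255,255], travel=[[0,-0.002,-0.025],[0,-0.004,-0.05],[0,-0.006,-0.075],[0,-0.008,-0.1],[0.03,-0.011,-0.14],[0.06,-0.011,-0.176],[0.1,-0.011,-0.176],[0.1,-0.011,-0.176]], angular=[[0,0,0],[0,0,0],[0,0,0],[0,0,0],[0,0,0],[0,0,0],[0,0,0],[0,0,0]])

```text
t: 2.1
ee_pos: [0.4917, 0.1157, 0.1174]
orientation: [[-0.007, 0.99, -0.142], [0.0, -0.142, -0.99], [-1.0, -0.007, 0.001]]
wrist_force: [-1.4, -1.3, -0.4]
opening: 0.0002
```

```bash
python3 - <<'E'
from h import *
st(); go([*jig(-.03,.164),.058],-8.3)
E
```

```text
t 2.1 p [0.4917 0.1157 0.1174] phi -8.2 down 1.0 open 0.0002 F [-1.4 -1.3 -0.4] q7 [ 15.  11. -36. 109.   7.  63. -32.]
travel [0.0593, 0.0014, -0.0066] ang [0.1, 0.0, 0.4]
```

Emit:
drive_tool(grip=[255,255,255,255,255,255,255,255], travel=[[0.02,0.001,-0.005],[0.04,0.001,-0.005],[0.06,0.001,-0.005],[0.065,0.001,-0.005],[0.07,0.001,-0.005],[0.074,0.001,-0.005],[0.076,0.001,-0.005],[0.076,0.001,-0.005]], angular=[[0,0,0],[0,0,0],[0,0,0],[0,0,0],[0,0,0],[0,0,0],[0,0,0],[0,0,0]])

```text
t: 2.77
ee_pos: [0.4973, 0.1179, 0.0473]
orientation: [[0.001, 0.989, -0.147], [-0.0, -0.147, -0.989], [-1.0, 0.001, 0.0]]
wrist_force: [-0.6, -1.9, 3.6]
opening: 0.0005
```

```bash
python3 - <<'E'
from h import *
st(); cap("scene","s1"); go([*jig(-.03,.164),.13],-8.3)
E
```

```text
t 2.77 p [0.4973 0.1179 0.0473] phi -8.5 down 1.0 open 0.0005 F [-0.6 -1.9  3.6] q7 [ 13.  16. -35. 113.  11.  54. -36.]
travel [-0.0826, -0.0042, -0.0035] ang [-0.2, 0.0, -0.1]
```

View pics/s1.png

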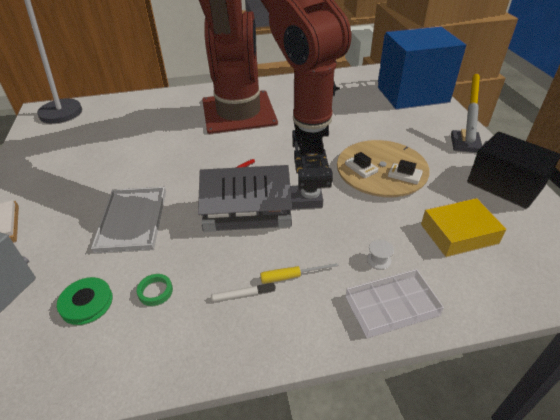

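Emit:
drive_tool(grip=[255,255,255,255,255,255,255,255], travel=[[0.002,0,0],[0.004,0,0],[0.004,0,0],[-0.01,0,0],[-0.03,0,0],[-0.06,0,0],[-0.08,0,0],[-0.08,0,0]], angular=[[0,0,0],[0,0,0],[0,0,0],[0,0,0],[0,0,0],[0,0,0],[0,0,0],[0,0,0]])

```text
t: 3.48
ee_pos: [0.4994, 0.1195, 0.1309]
orientation: [[0.007, 0.989, -0.146], [0.001, -0.146, -0.989], [-1.0, 0.007, -0.002]]
wrist_force: [1.1, -0.7, -0.0]
opening: 0.0003
```

```bash
python3 - <<'E'
from h import *
st(); cap("scene","s2")
E
```

```text
t 3.48 p [0.4994 0.1195 0.1309] phi -8.4 down 1.0 open 0.0003 F [ 1.1 -0.7 -0. ] q7 [ 15.  10. -36. 108.   7.  63. -32.]
```

View pics/s2.png

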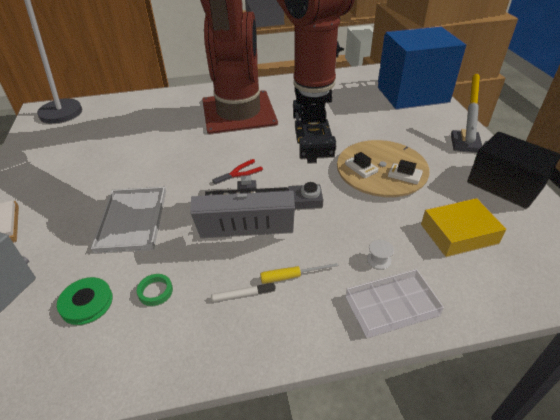

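```bash
python3 - <<'E'
from h import *
p,d,P=cap("top","t2"); cv2.imwrite("pics/t2b.png",cv2.resize(p[150:340,80:480,::-1],None,fx=2,fy=2,interpolation=cv2.INTER_CUBIC)); np.save("t2.npy",d)
E
```

```text
(no output)
```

View pics/t2b.png

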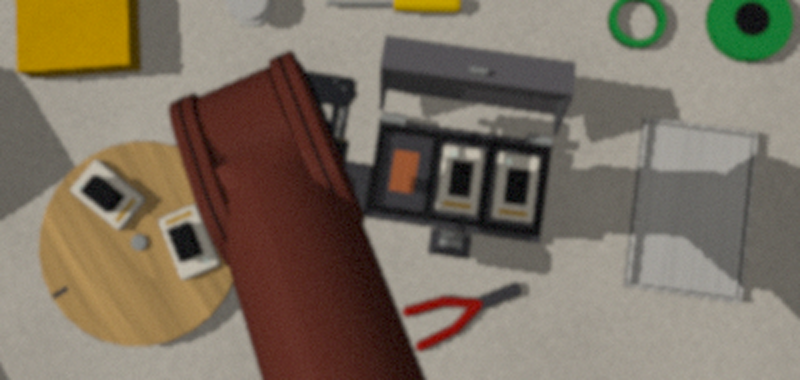

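```bash
cat >> h.py <<'E'
def pods(P,zlo,zhi,roi,verbose=True):
    x,y,z=P[...,0],P[...,1],P[...,2]
    m=((z>zlo)&(z<zhi)&(x>roi[0])&(x<roi[1])&(y>roi[2])&(y<roi[3])).astype(np.uint8)
    k,l,s,c=cv2.connectedComponentsWithStats(m)
    for i in range(1,k):
        if s[i,4]>60:
            q=P[l==i]; r=cv2.minAreaRect(q[:,:2].astype(np.float32))
            w,h=r[1];a=r[2] if w>h else r[2]-90
            print("pix",c[i].round(),"c",np.round(r[0],4),"L,W",np.round(sorted(r[1]),4),"longdir",round(a,1),"z",np.round(np.median(q[:,2]),4),s[i,4])
E
python3 - <<'E'
from h import *
T=cloud("top",np.load("t2.npy"))
print("blocks");pods(T,.053,.066,(.4,.6,-.2,.1))
print("bases");pods(T,.031,.04,(.4,.6,-.2,.1))
print("lid");pods(T,.1,.2,(.45,.75,-.2,.1))
for i in(-.068,0,.068): print(jig(0,i))
E
```

```text
blocks
pix [348. 198.] c [ 0.5965 -0.1338] L,W [0.0068 0.0569] longdir 83.7 z 0.0588 62
pix [310. 238.] c [ 0.4985 -0.0456] L,W [0.0258 0.042 ] longdir -8.1 z 0.0604 194
pix [339. 242.] c [ 0.4896 -0.1122] L,W [0.0259 0.042 ] longdir -7.3 z 0.0609 195
bases
pix [336. 201.] c [ 0.593  -0.1071] L,W [0.0064 0.1078] longdir 81.9 z 0.0351 77
pix [349. 220.] c [ 0.5421 -0.1416] L,W [0.0216 0.0289] longdir 80.4 z 0.0366 67
pix [310. 240.] c [ 0.4984 -0.0457] L,W [0.0497 0.0792] longdir -8.5 z 0.0345 440
pix [337. 243.] c [ 0.4896 -0.1123] L,W [0.05   0.0797] longdir -7.6 z 0.0349 441
pix [294. 256.] c [ 0.4627 -0.011 ] L,W [0.0262 0.0691] longdir 81.5 z 0.0324 67
lid
pix [319. 183.] c [ 0.612  -0.0607] L,W [0.0571 0.2162] longdir 81.3 z 0.1436 1716
[ 0.48978378 -0.11178775]
[ 0.4996 -0.0445]
[0.50941622 0.02278775]
```

```bash
python3 - <<'E'
from h import *
st(); go([.4896,-.1122,.13],82.4)
E
```

```text
t 3.58 p [0.4975 0.1185 0.1272] phi -8.4 down 1.0 open 0.0007 F [0.4 0.2 0.7] q7 [ 15.  10. -36. 108.   7.  63. -32.]
travel [-0.0029, 0.026, 0.2294] ang [-90.8, 0.1, -0.1]
```

Emit:
drive_tool(grip=[80,80,80,80,80,80,80,80], travel=[[0,0.003,0.02],[0,0.006,0.05],[0,0.009,0.08],[0,0.012,0.11],[0,0.015,0.14],[0,0.02,0.17],[0,0.025,0.2],[0,0.026,0.229]], angular=[[-7,0,0],[-14,0,0],[-21,0,0],[-28,0,0],[-35,0,0],[-42,0,0],[-49,0,0],[-56,0,0]])

```text
t: 4.25
ee_pos: [0.4884, -0.1136, 0.1253]
orientation: [[-0.001, 0.68, 0.733], [0.001, 0.733, -0.68], [-1.0, -0.0, -0.001]]
wrist_force: [0.1, -0.4, 0.1]
opening: 0.0459
```

```bash
python3 - <<'E'
from h import *
st(); go([.4896,-.1122,.13],82.4)
E
```

```text
t 4.25 p [ 0.4884 -0.1136  0.1253] phi 47.2 down 1.0 open 0.0459 F [ 0.1 -0.4  0.1] q7 [ 37.   9. -31. 110.   5.  63.  51.]
travel [-0.0047, 0.0018, -0.0001] ang [-35.2, -0.1, -0.0]
```

Emit:
drive_tool(grip=[80,80,80,80,80,80,80,80], travel=[[0,0,0],[0,0,0],[0,0,0],[0,0,0],[0,0,0],[0,0,0],[0,0,0],[0,0,0]], angular=[[-7,0,0],[-14,0,0],[-21,0,0],[-28,0,0],[-34,0,0],[-34,0,0],[-34,0,0],[-34,0,0]])

```text
t: 4.92
ee_pos: [0.4886, -0.1119, 0.1259]
orientation: [[-0.001, 0.163, 0.987], [0.001, 0.987, -0.163], [-1.0, 0.0, -0.001]]
wrist_force: [-0.1, 0.2, -0.7]
opening: 0.0594
```

```bash
python3 - <<'E'
from h import *
st(); go([.4896,-.1122,.037],82.4)
E
```

```text
t 4.92 p [ 0.4886 -0.1119  0.1259] phi 80.6 down 1.0 open 0.0594 F [-0.1  0.2 -0.7] q7 [ 39.   9. -34. 110.   6.  63.  84.]
travel [0.0889, -0.0002, 0.0011] ang [-1.8, -0.1, -0.0]
```

Emit:
drive_tool(grip=[80,80,80,80,80,80,80,80], travel=[[0.03,0,0.001],[0.06,0,0.001],[0.08,0,0.001],[0.085,0,0.001],[0.087,0,0.001],[0.087,0,0.001],[0.087,0,0.001],[0.087,0,0.001]], angular=[[-2,0,0],[-2,0,0],[-2,0,0],[-2,0,0],[-2,0,0],[-2,0,0],[-2,0,0],[-2,0,0]])

```text
t: 5.58
ee_pos: [0.491, -0.1124, 0.0409]
orientation: [[0.002, 0.125, 0.992], [-0.001, 0.992, -0.125], [-1.0, -0.0, 0.002]]
wrist_force: [-0.3, 0.3, -0.2]
opening: 0.0596
```

```bash
python3 - <<'E'
from h import *
st(); go([.4896,-.1122,.037],82.4)
E
```

```text
t 5.58 p [ 0.491  -0.1124  0.0409] phi 82.8 down 1.0 open 0.0596 F [-0.3  0.3 -0.2] q7 [ 38.  16. -33. 114.  11.  53.  82.]
travel [0.0039, -0.0, -0.0014] ang [0.4, 0.1, 0.0]
```

Close, then lift.

Emit:
drive_tool(grip=[80,80,255,255,255,255,255,255], travel=[[0.003,0,-0.001],[0.003,0,-0.001],[0.003,0,-0.001],[0.003,0,-0.001],[0.003,0,-0.001],[0.003,0,-0.001],[0.003,0,-0.001],[0.003,0,-0.001]], angular=[[0,0,0],[0,0,0],[0,0,0],[0,0,0],[0,0,0],[0,0,0],[0,0,0],[0,0,0]])

```text
t: 6.25
ee_pos: [0.489, -0.112, 0.0366]
orientation: [[-0.0, 0.125, 0.992], [0.0, 0.992, -0.125], [-1.0, 0.0, -0.0]]
wrist_force: [0.9, 0.4, -0.0]
opening: 0.0276
```

```bash
cat >> h.py <<'E'
TC=np.array([.4652,-.3298]);TY=-8.0
def tray(x,y,z):
    a=np.radians(TY);p=TC+np.array([np.cos(a)*x-np.sin(a)*y,np.sin(a)*x+np.cos(a)*y]);return np.array([*p,z])
E
python3 - <<'E'
from h import *
st(); go(tray(.045,0,.11),82)
E
```

```text
t 6.25 p [ 0.489  -0.112   0.0366] phi 82.8 down 1.0 open 0.0276 F [ 0.9  0.4 -0. ] q7 [ 38.  16. -33. 114.  11.  53.  82.]
travel [-0.0735, -0.2197, 0.0486] ang [0.8, -0.0, -0.0]
```

Emit:
drive_tool(grip=[255,255,255,255,255,255,255,255], travel=[[0,0,0],[-0.03,0,0],[-0.06,0,0],[-0.075,-0.03,0.007],[-0.075,-0.06,0.014],[-0.075,-0.09,0.02],[-0.075,-0.12,0.027],[-0.075,-0.15,0.035]], angular=[[0,0,0],[0,0,0],[0,0,0],[0,0,0],[0,0,0],[0,0,0],[0,0,0],[0,0,0]])

```text
t: 6.92
ee_pos: [0.5046, -0.2668, 0.1115]
orientation: [[-0.0, 0.125, 0.992], [-0.0, 0.992, -0.125], [-1.0, -0.0, -0.0]]
wrist_force: [1.0, 0.3, -1.3]
opening: 0.0256
```

```bash
python3 - <<'E'
from h import *
st(); go(tray(.045,0,.11),82)
E
```

```text
t 6.92 p [ 0.5046 -0.2668  0.1115] phi 82.8 down 1.0 open 0.0256 F [ 1.   0.3 -1.3] q7 [ 47.  17. -28. 102.   9.  63.  99.]
travel [0.0016, -0.0681, 0.0138] ang [0.8, -0.0, 0.0]
```

Emit:
drive_tool(grip=[255,255,255,255,255,255,255,255], travel=[[0,-0.03,0.005],[0,-0.06,0.012],[0,-0.07,0.014],[0.03,-0.07,0.014],[0.055,-0.07,0.014],[0.065,-0.07,0.014],[0.07,-0.07,0.014],[0.07,-0.07,0.014]], angular=[[1,0,0],[1,0,0],[1,0,0],[1,0,0],[1,0,0],[1,0,0],[1,0,0],[1,0,0]])

```text
t: 7.58
ee_pos: [0.5097, -0.3358, 0.0408]
orientation: [[-0.001, 0.142, 0.99], [0.001, 0.99, -0.142], [-1.0, 0.001, -0.002]]
wrist_force: [-0.6, -0.6, -1.4]
opening: 0.026
```

```bash
python3 - <<'E'
from h import *
st(); go(tray(.045,0,.0225),82)
E
```

```text
t 7.58 p [ 0.5097 -0.3358  0.0408] phi 81.9 down 1.0 open 0.026 F [-0.6 -0.6 -1.4] q7 [ 49.  26. -25.  99.  12.  58. 102.]
travel [0.0183, -0.0003, 0.0001] ang [-0.1, -0.1, -0.1]
```

Lower, open (to 60 mm), and rise.

Emit:
drive_tool(grip=[255,255,255,255,80,80,80,80], travel=[[0.01,0,0],[0.016,0,0],[0.018,0,0],[0.018,0,0],[0.018,0,0],[0.018,0,0],[0.018,0,0],[0.018,0,0]], angular=[[0,0,0],[0,0,0],[0,0,0],[0,0,0],[0,0,0],[0,0,0],[0,0,0],[0,0,0]])

```text
t: 8.25
ee_pos: [0.5104, -0.3366, 0.024]
orientation: [[0.001, 0.142, 0.99], [-0.0, 0.99, -0.142], [-1.0, -0.0, 0.001]]
wrist_force: [-0.2, 0.9, -0.5]
opening: 0.0445
```

```bash
python3 - <<'E'
from h import *
st(); go([.4984,-.0456,.11],81.7)
E
```

```text
t 8.25 p [ 0.5104 -0.3366  0.024 ] phi 81.8 down 1.0 open 0.0445 F [-0.2  0.9 -0.5] q7 [ 49.  27. -25. 100.  13.  56. 101.]
travel [-0.0861, 0.2863, -0.0532] ang [0.1, 0.0, 0.0]
```

Emit:
drive_tool(grip=[80,80,80,80,80,80,80,80], travel=[[0,0,0],[-0.03,0,0],[-0.065,0,0],[-0.086,0.03,-0.005],[-0.086,0.065,-0.01],[-0.086,0.1,-0.02],[-0.086,0.135,-0.025],[-0.086,0.17,-0.03]], angular=[[0,0,0],[0,0,0],[0,0,0],[0,0,0],[0,0,0],[0,0,0],[0,0,0],[0,0,0]])

```text
t: 8.92
ee_pos: [0.5043, -0.1625, 0.11]
orientation: [[0.001, 0.143, 0.99], [-0.001, 0.99, -0.143], [-1.0, -0.001, 0.001]]
wrist_force: [0.5, 1.0, 0.4]
opening: 0.0596
```

```bash
python3 - <<'E'
from h import *
st(); p,d,P=cap("top","t3");pods(P,.038,.05,(.36,.6,-.45,-.2)); pods(P,.053,.066,(.4,.55,-.2,.1)); go([.4984,-.0456,.11],81.7)
E
```

```text
t 8.92 p [ 0.5043 -0.1625  0.11  ] phi 81.8 down 1.0 open 0.0596 F [0.5 1.  0.4] q7 [ 41.  13. -32. 107.   8.  62.  88.]
pix [310. 238.] c [ 0.4987 -0.0456] L,W [0.0258 0.0414] longdir -8.2 z 0.0602 188
travel [0.0004, 0.1065, -0.0211] ang [0.5, 0.0, -0.2]
```

View pics/t3.png

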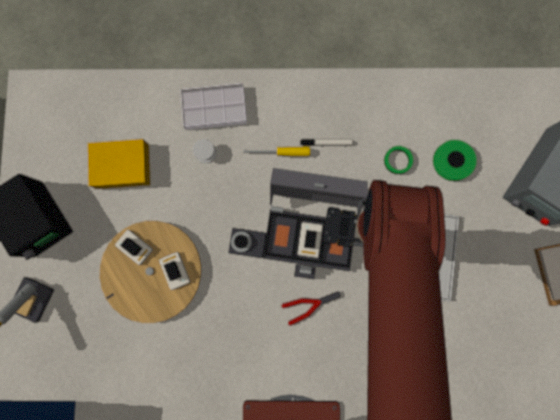

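Emit:
drive_tool(grip=[80,80,80,80,80,80,80,80], travel=[[0,0.04,-0.01],[0,0.08,-0.02],[0,0.106,-0.021],[0,0.106,-0.021],[0.03,0.106,-0.021],[0.055,0.106,-0.021],[0.065,0.106,-0.021],[0.065,0.106,-0.021]], angular=[[0,0,0],[0,0,0],[0,0,0],[0,0,0],[0,0,0],[0,0,0],[0,0,0],[0,0,0]])

```text
t: 9.63
ee_pos: [0.4971, -0.0563, 0.0425]
orientation: [[-0.004, 0.142, 0.99], [0.001, 0.99, -0.142], [-1.0, 0.0, -0.004]]
wrist_force: [-1.0, 0.3, -0.5]
opening: 0.0596
```

```bash
python3 - <<'E'
from h import *
st(); go([.4986,-.0456,.037],81.7)
E
```

```text
t 9.63 p [ 0.4971 -0.0563  0.0425] phi 81.8 down 1.0 open 0.0596 F [-1.   0.3 -0.5] q7 [ 33.  16. -35. 114.  11.  54.  74.]
travel [0.0055, 0.0108, -0.0001] ang [0.1, -0.2, -0.0]
```

Emit:
drive_tool(grip=[80,80,80,255,255,255,255,255], travel=[[0,0.01,-0.001],[0.004,0.011,-0.001],[0.005,0.011,-0.001],[0.005,0.011,-0.001],[0.005,0.011,-0.001],[0.005,0.011,-0.001],[0.005,0.011,-0.001],[0.005,0.011,-0.001]], angular=[[0,0,0],[0,0,0],[0,0,0],[0,0,0],[0,0,0],[0,0,0],[0,0,0],[0,0,0]])

```text
t: 10.3
ee_pos: [0.4995, -0.0452, 0.0398]
orientation: [[0.0, 0.142, 0.99], [-0.0, 0.99, -0.142], [-1.0, -0.0, 0.0]]
wrist_force: [0.9, -0.8, -0.7]
opening: 0.0343
```

Emit:
drive_tool(grip=[255,255,255,255,255,255,255,255], travel=[[0,0,0],[0,0,0],[-0.03,0,0],[-0.065,0,0],[-0.075,-0.03,0.007],[-0.075,-0.07,0.014],[-0.075,-0.11,0.02],[-0.075,-0.15,0.025]], angular=[[0,0,0],[0,0,0],[0,0,0],[0,0,0],[0,0,0],[0,0,0],[0,0,0],[0,0,0]])

```text
t: 10.97
ee_pos: [0.5028, -0.1987, 0.115]
orientation: [[0.001, 0.141, 0.99], [-0.001, 0.99, -0.141], [-1.0, -0.001, 0.001]]
wrist_force: [1.4, 0.2, -0.7]
opening: 0.0256
```

```bash
python3 - <<'E'
from h import *
st(); go(tray(-.045,0,.11),82)
E
```

```text
t 10.97 p [ 0.5028 -0.1987  0.115 ] phi 81.9 down 1.0 open 0.0256 F [ 1.4  0.2 -0.7] q7 [ 44.  14. -31. 106.   8.  63.  92.]
travel [0.005, -0.1352, -0.0638] ang [-0.1, 0.0, 0.0]
```

Emit:
drive_tool(grip=[255,255,255,255,255,255,255,255], travel=[[0,-0.035,-0.02],[0,-0.07,-0.04],[0,-0.105,-0.055],[0,-0.135,-0.064],[0.02,-0.135,-0.064],[0.05,-0.135,-0.064],[0.07,-0.135,-0.064],[0.07,-0.135,-0.064]], angular=[[0,0,0],[0,0,0],[0,0,0],[0,0,0],[0,0,0],[0,0,0],[0,0,0],[0,0,0]])

```text
t: 11.63
ee_pos: [0.4175, -0.3199, 0.0405]
orientation: [[-0.005, 0.143, 0.99], [0.004, 0.99, -0.143], [-1.0, 0.004, -0.006]]
wrist_force: [-1.3, 0.8, -1.4]
opening: 0.0258
```

```bash
python3 - <<'E'
from h import *
st(); go(tray(-.045,0,.025),82)
E
```

```text
t 11.63 p [ 0.4175 -0.3199  0.0405] phi 81.8 down 1.0 open 0.0258 F [-1.3  0.8 -1.4] q7 [ 54.  17. -25. 111.   9.  54. 107.]
travel [0.0155, -0.0032, 0.0037] ang [-0.2, -0.3, -0.2]
```

Emit:
drive_tool(grip=[255,255,255,255,80,80,80,80], travel=[[0.01,-0.003,0.003],[0.015,-0.003,0.003],[0.015,-0.003,0.003],[0.015,-0.003,0.003],[0.015,-0.003,0.003],[0.015,-0.003,0.003],[0.015,-0.003,0.003],[0.015,-0.003,0.003]], angular=[[0,0,0],[0,0,0],[0,0,0],[0,0,0],[0,0,0],[0,0,0],[0,0,0],[0,0,0]])

```text
t: 12.3
ee_pos: [0.4231, -0.3251, 0.03]
orientation: [[0.001, 0.142, 0.99], [-0.001, 0.99, -0.142], [-1.0, -0.0, 0.001]]
wrist_force: [0.3, 0.7, 0.5]
opening: 0.0451
```

Emit:
drive_tool(grip=[80,80,80,80,80,80,80,80], travel=[[0,0,0],[-0.03,0,0],[-0.065,0,0],[-0.1,0.03,0.01],[-0.12,0.065,0.02],[-0.12,0.1,0.03],[-0.12,0.135,0.04],[-0.12,0.17,0.05]], angular=[[0,0,0],[0,0,0],[0,0,0],[0,0,0],[0,0,0],[0,0,0],[0,0,0],[0,0,0]])

```text
t: 12.97
ee_pos: [0.4974, -0.1621, 0.1506]
orientation: [[0.002, 0.142, 0.99], [-0.001, 0.99, -0.142], [-1.0, -0.001, 0.002]]
wrist_force: [0.9, -0.0, -0.6]
opening: 0.0597
```

```bash
python3 - <<'E'
from h import *
st(); p,d,P=cap("top","t4");cap("scene","s4");pods(P,.025,.075,(.25,.62,.2,.5));pods(P,.058,.075,(.25,.62,.2,.5)); print("tray");pods(P,.038,.05,(.36,.6,-.45,-.2))
E
```

```text
t 12.97 p [ 0.4974 -0.1621  0.1506] phi 81.8 down 1.0 open 0.0597 F [ 0.9 -0.  -0.6] q7 [ 43.  10. -33. 106.   6.  66.  90.]
pix [149. 268.] c [0.4173 0.3485] L,W [0.2354 0.2438] longdir 40.8 z 0.0276 3907
pix [130. 246.] c [0.479  0.3836] L,W [0.0265 0.0434] longdir 52.1 z 0.0644 205
pix [171. 270.] c [0.4226 0.282 ] L,W [0.026  0.0417] longdir 24.1 z 0.0647 202
tray
```

View pics/t4.png

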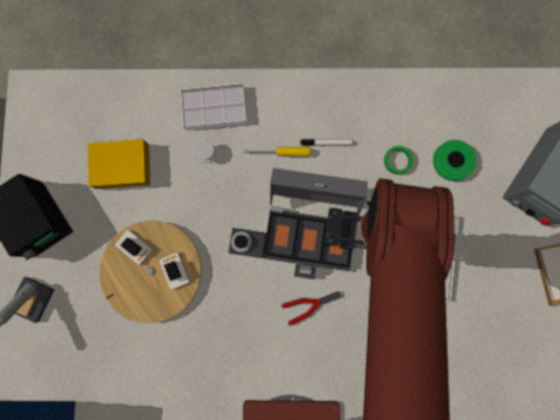

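View pics/s4.png

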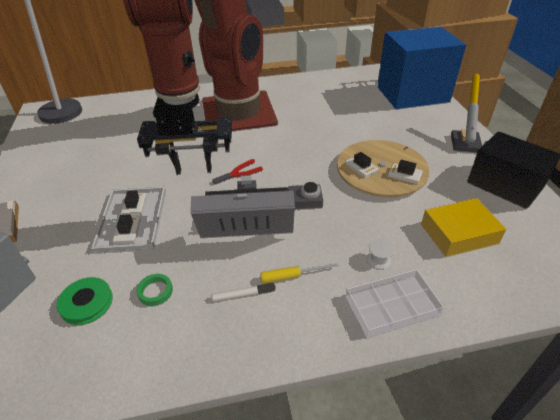

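```bash
python3 - <<'E'
from h import *
st(); go([.4226,.282,.11],114)
E
```

```text
t 13.07 p [ 0.499  -0.1571  0.1503] phi 82.3 down 1.0 open 0.0597 F [-0.2  0.1 -0.1] q7 [ 43.  10. -33. 106.   6.  66.  90.]
travel [0.041, 0.4248, -0.1344] ang [-31.7, 0.1, -0.1]
```

Emit:
drive_tool(grip=[80,80,80,80,80,80,80,80], travel=[[0,0.03,-0.01],[0,0.065,-0.02],[0,0.1,-0.03],[0,0.135,-0.04],[0,0.17,-0.05],[0,0.205,-0.06],[0,0.24,-0.07],[0,0.27,-0.08]], angular=[[-4,0,0],[-8,0,0],[-12,0,0],[-16,0,0],[-20,0,0],[-24,0,0],[-28,0,0],[-32,0,0]])

```text
t: 13.73
ee_pos: [0.4552, 0.1168, 0.1499]
orientation: [[0.001, -0.408, 0.913], [-0.0, 0.913, 0.408], [-1.0, -0.0, 0.001]]
wrist_force: [0.2, -0.4, -0.6]
opening: 0.0599
```

```bash
python3 - <<'E'
from h import *
st(); go([.4226,.282,.11],114)
E
```

```text
t 13.73 p [0.4552 0.1168 0.1499] phi 114.1 down 1.0 open 0.0599 F [ 0.2 -0.4 -0.6] q7 [ 28.   5. -49. 112.   4.  65.  91.]
travel [0.0398, 0.1642, 0.0375] ang [0.1, 0.0, 0.0]
```

Emit:
drive_tool(grip=[80,80,80,80,80,80,80,80], travel=[[0,0.04,0.01],[0,0.08,0.02],[0,0.12,0.03],[0,0.15,0.037],[0.02,0.16,0.037],[0.04,0.16,0.037],[0.04,0.16,0.037],[0.04,0.16,0.037]], angular=[[0,0,0],[0,0,0],[0,0,0],[0,0,0],[0,0,0],[0,0,0],[0,0,0],[0,0,0]])

```text
t: 14.4
ee_pos: [0.4244, 0.2755, 0.1091]
orientation: [[-0.002, -0.404, 0.915], [-0.001, 0.915, 0.404], [-1.0, 0.0, -0.002]]
wrist_force: [0.4, -0.5, 1.0]
opening: 0.0597
```

```bash
python3 - <<'E'
from h import *
st(); p,d,P=cap("scene","s5");pods(P,.056,.07,(.25,.62,.2,.5)); p,d,T=cap("top","t5");print("tray");pods(T,.038,.05,(.36,.6,-.45,-.2));pods(T,.015,.022,(.36,.6,-.45,-.2)); go([.4226,.282,.041],114)
E
```

```text
t 14.4 p [0.4244 0.2755 0.1091] phi 113.8 down 1.0 open 0.0597 F [ 0.4 -0.5  1. ] q7 [ 11.  15. -54. 109.  14.  63.  65.]
pix [362. 158.] c [0.424  0.2824] L,W [0.0292 0.0433] longdir 24.8 z 0.063 127
pix [406. 165.] c [0.4805 0.3833] L,W [0.0303 0.0413] longdir 52.4 z 0.0631 133
tray
pix [431. 234.] c [ 0.5106 -0.3362] L,W [0.0271 0.0415] longdir -7.0 z 0.0453 200
pix [428. 271.] c [ 0.4231 -0.3245] L,W [0.0269 0.0419] longdir -7.4 z 0.0456 204
pix [424. 224.] c [ 0.5086 -0.3356] L,W [0.1219 0.1403] longdir 81.5 z 0.0182 261
pix [427. 235.] c [ 0.5106 -0.3362] L,W [0.0512 0.0805] longdir -7.8 z 0.0194 362
pix [453. 270.] c [ 0.4246 -0.3919] L,W [0.0068 0.1285] longdir -8.1 z 0.0179 119
pix [423. 271.] c [ 0.4231 -0.3244] L,W [0.051  0.0797] longdir -8.1 z 0.0195 369
pix [405. 285.] c [ 0.3851 -0.279 ] L,W [0.0659 0.128 ] longdir 43.0 z 0.0185 146
travel [0.0695, 0.0069, -0.0004] ang [-0.2, 0.0, 0.0]
```

View pics/s5.png

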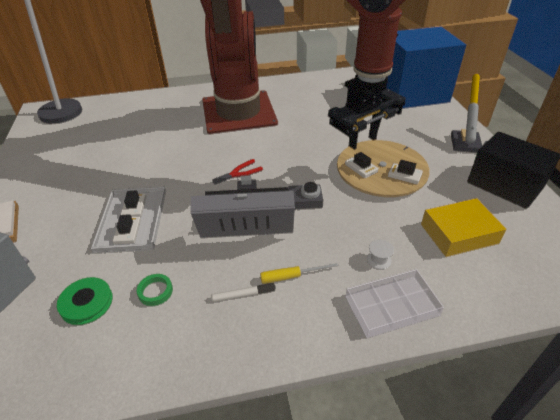

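Emit:
drive_tool(grip=[80,80,80,80,80,80,80,80], travel=[[0,0.005,0],[0.03,0.006,0],[0.05,0.006,0],[0.06,0.006,0],[0.066,0.006,0],[0.066,0.006,0],[0.066,0.006,0],[0.066,0.006,0]], angular=[[0,0,0],[0,0,0],[0,0,0],[0,0,0],[0,0,0],[0,0,0],[0,0,0],[0,0,0]])

```text
t: 15.17
ee_pos: [0.4232, 0.2822, 0.0448]
orientation: [[0.002, -0.404, 0.915], [0.001, 0.915, 0.404], [-1.0, 0.0, 0.002]]
wrist_force: [0.2, 0.9, 0.5]
opening: 0.0598
```

```bash
python3 - <<'E'
from h import *
st(); go([.4228,.282,.041],114); p,d,P=cap("scene");pods(P,.033,.041,(.25,.62,.2,.5)); 
E
```

```text
t 15.17 p [0.4232 0.2822 0.0448] phi 113.8 down 1.0 open 0.0598 F [0.2 0.9 0.5] q7 [  7.  20. -52. 113.  19.  56.  59.]
travel [0.0038, -0.0, -0.0005] ang [-0.2, 0.1, -0.0]
pix [366. 170.] c [0.441  0.2895] L,W [0.0464 0.0523] longdir -71.4 z 0.0371 149
pix [405. 174.] c [0.4807 0.3836] L,W [0.0564 0.0799] longdir 53.0 z 0.0374 267
```

Emit:
drive_tool(grip=[80,200,255,255,255,255,255,255], travel=[[0.003,0,0],[0.003,0,0],[0.003,0,0],[0.003,0,0],[0.003,0,0],[0.003,0,0],[0.003,0,0],[0.003,0,0]], angular=[[0,0,0],[0,0,0],[0,0,0],[0,0,0],[0,0,0],[0,0,0],[0,0,0],[0,0,0]])

```text
t: 15.88
ee_pos: [0.4225, 0.2818, 0.0406]
orientation: [[0.0, -0.404, 0.915], [0.0, 0.915, 0.404], [-1.0, 0.0, 0.0]]
wrist_force: [0.4, 0.2, 0.9]
opening: 0.0259
```

Emit:
drive_tool(grip=[255,255,255,255,255,255,255,255], travel=[[0,0,0],[0,0,0],[0,0,0],[-0.02,0,0],[-0.05,0,0],[-0.08,0,0],[-0.08,0,0],[-0.08,0,0]], angular=[[0,0,0],[0,0,0],[0,0,0],[0,0,0],[0,0,0],[0,0,0],[0,0,0],[0,0,0]])

```text
t: 16.55
ee_pos: [0.4235, 0.282, 0.1218]
orientation: [[0.003, -0.404, 0.915], [0.001, 0.915, 0.404], [-1.0, -0.001, 0.003]]
wrist_force: [-0.8, -0.3, -1.0]
opening: 0.0263
```

```bash
python3 - <<'E'
from h import *
st(); p,d,P=cap("scene","s6");pods(P,.056,.07,(.25,.62,.2,.5)); go(jig(0,0.068,.12),81.7)
E
```

```text
t 16.55 p [0.4235 0.282  0.1218] phi 113.8 down 1.0 open 0.0263 F [-0.8 -0.3 -1. ] q7 [ 11.  14. -55. 108.  13.  64.  65.]
pix [407. 165.] c [0.4807 0.3836] L,W [0.0309 0.0417] longdir 52.6 z 0.063 132
travel [0.0007, -0.2716, -0.025] ang [32.1, 0.0, 0.0]
```

View pics/s6.png

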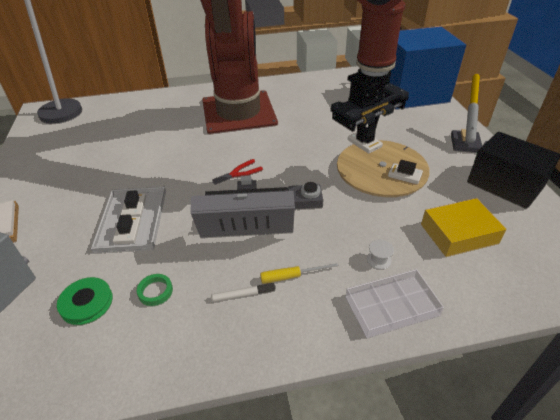

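```bash
python3 - <<'E'
from h import *
st(); go(jig(0,-0.068,.12),81.7)
E
```

```text
t 16.6 p [0.4227 0.2814 0.1205] phi 113.8 down 1.0 open 0.0258 F [-0.2 -0.1 -1.2] q7 [ 11.  14. -55. 109.  13.  64.  65.]
travel [0.0007, -0.3868, -0.0973] ang [32.1, 0.0, 0.0]
```

Emit:
drive_tool(grip=[255,255,255,255,255,255,255,255], travel=[[0,-0.025,-0.006],[0,-0.06,-0.014],[0,-0.095,-0.023],[0,-0.13,-0.032],[0,-0.165,-0.041],[0,-0.2,-0.05],[0,-0.235,-0.059],[0,-0.27,-0.068]], angular=[[4,0,0],[8,0,0],[12,0,0],[16,0,0],[20,0,0],[24,0,0],[28,0,0],[32,0,0]])

```text
t: 17.27
ee_pos: [0.4683, 0.0052, 0.1192]
orientation: [[-0.002, 0.146, 0.989], [-0.0, 0.989, -0.146], [-1.0, -0.0, -0.002]]
wrist_force: [1.5, 0.0, -0.1]
opening: 0.0258
```

```bash
python3 - <<'E'
from h import *
st(); go(jig(0,-0.068,.12),81.7)
E
```

```text
t 17.27 p [0.4683 0.0052 0.1192] phi 81.6 down 1.0 open 0.0258 F [ 1.5  0.  -0.1] q7 [ 34.   6. -41. 114.   4.  62.  72.]
travel [-0.0008, -0.1126, 0.0383] ang [-0.1, -0.1, 0.0]
```

Emit:
drive_tool(grip=[255,255,255,255,255,255,255,255], travel=[[0,-0.035,0.012],[0,-0.07,0.024],[0,-0.105,0.036],[0,-0.112,0.038],[0.03,-0.112,0.038],[0.05,-0.112,0.038],[0.06,-0.112,0.038],[0.06,-0.112,0.038]], angular=[[0,0,0],[0,0,0],[0,0,0],[0,0,0],[0,0,0],[0,0,0],[0,0,0],[0,0,0]])

```text
t: 17.93
ee_pos: [0.4886, -0.1083, 0.0574]
orientation: [[-0.006, 0.142, 0.99], [0.002, 0.99, -0.142], [-1.0, 0.001, -0.006]]
wrist_force: [-0.3, 0.6, -1.6]
opening: 0.0262
```

```bash
python3 - <<'E'
from h import *
st(); go(jig(0,-0.068,.0366),81.7)
E
```

```text
t 17.93 p [ 0.4886 -0.1083  0.0574] phi 81.9 down 1.0 open 0.0262 F [-0.3  0.6 -1.6] q7 [ 39.  14. -35. 113.  10.  56.  81.]
travel [0.0208, -0.0033, 0.0018] ang [0.2, -0.3, -0.1]
```

Emit:
drive_tool(grip=[255,255,255], travel=[[0.002,-0.003,0.001],[0.005,-0.003,0.001],[0.005,-0.003,0.001]], angular=[[0,0,0],[0,0,0],[0,0,0]])

```text
t: 18.18
ee_pos: [0.4921, -0.1124, 0.056]
orientation: [[0.001, 0.142, 0.99], [-0.0, 0.99, -0.142], [-1.0, -0.0, 0.001]]
wrist_force: [-1.2, 0.6, -1.1]
opening: 0.026
```

```bash
python3 - <<'E'
from h import *
st(); go(jig(0,-0.068,.0366),81.7)
E
```

```text
t 18.18 p [ 0.4921 -0.1124  0.056 ] phi 81.8 down 1.0 open 0.026 F [-1.2  0.6 -1.1] q7 [ 39.  15. -35. 113.  10.  55.  81.]
travel [0.0194, 0.0003, -0.0023] ang [0.1, 0.0, 0.0]
```

Emit:
drive_tool(grip=[255,255,255,255,80,80,80,80], travel=[[0.008,0,-0.001],[0.014,0,-0.001],[0.018,0,-0.001],[0.019,0,-0.001],[0.019,0,-0.001],[0.019,0,-0.001],[0.019,0,-0.001],[0.019,0,-0.001]], angular=[[0,0,0],[0,0,0],[0,0,0],[0,0,0],[0,0,0],[0,0,0],[0,0,0],[0,0,0]])

```text
t: 18.85
ee_pos: [0.4906, -0.112, 0.0365]
orientation: [[-0.0, 0.142, 0.99], [0.0, 0.99, -0.142], [-1.0, 0.0, -0.0]]
wrist_force: [0.3, -0.7, -0.4]
opening: 0.0447
```

Emit:
drive_tool(grip=[80,80,80,80,80,80,80,80], travel=[[0,0,0],[-0.02,0,0],[-0.05,0,0],[-0.085,0,0],[-0.1,0.03,0],[-0.1,0.065,-0.01],[-0.1,0.1,-0.015],[-0.1,0.135,-0.02]], angular=[[0,0,0],[0,0,0],[0,0,0],[0,0,0],[0,0,0],[0,0,0],[-6,0,0],[-12,0,0]])

```text
t: 19.52
ee_pos: [0.49, 0.0257, 0.1372]
orientation: [[0.001, -0.07, 0.998], [-0.001, 0.998, 0.07], [-1.0, -0.001, 0.001]]
wrist_force: [0.7, 1.3, -0.1]
opening: 0.0598
```

```bash
python3 - <<'E'
from h import *
st(); p,d,P=cap("scene","s7");pods(P,.056,.07,(.25,.62,.2,.5));p,d,P=cap("top","t7");print("jig");pods(P,.053,.066,(.4,.55,-.2,.1));pods(P,.0315,.04,(.4,.55,-.2,.1));print("tt"); pods(P,.058,.075,(.25,.62,.2,.5));go([.479,.3836,.12],141.5)
E
```

```text
t 19.52 p [0.49   0.0257 0.1372] phi 94.0 down 1.0 open 0.0598 F [ 0.7  1.3 -0.1] q7 [ 33.   8. -43. 110.   6.  64.  81.]
pix [407. 165.] c [0.4817 0.3828] L,W [0.0282 0.0422] longdir 54.1 z 0.0631 135
jig
pix [338. 242.] c [ 0.4911 -0.1122] L,W [0.026 0.042] longdir -8.3 z 0.0602 195
pix [337. 242.] c [ 0.4909 -0.112 ] L,W [0.0497 0.0795] longdir -7.9 z 0.0349 414
tt
pix [130. 246.] c [0.4786 0.3832] L,W [0.026  0.0421] longdir 53.2 z 0.0642 205
travel [0.0178, 0.3526, 0.0169] ang [-47.0, 0.1, -0.1]
```

View pics/t7.png

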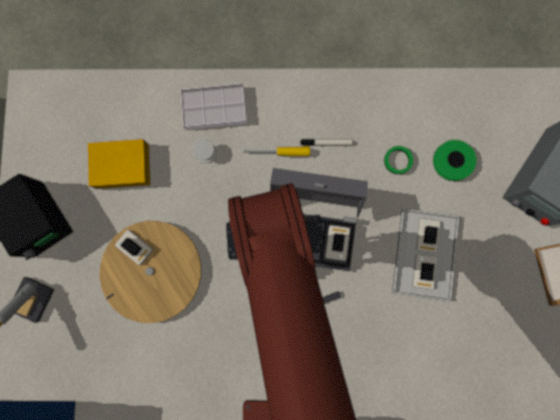

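Emit:
drive_tool(grip=[80,80,80,80,80,80,80,80], travel=[[0,0.03,0],[0,0.065,0],[0,0.1,0.002],[0,0.135,0.004],[0,0.17,0.007],[0,0.205,0.009],[0,0.24,0.011],[0,0.275,0.014]], angular=[[-6,0,0],[-12,0,0],[-18,0,0],[-24,0,0],[-30,0,0],[-36,0,0],[-42,0,0],[-48,0,0]])

```text
t: 20.28
ee_pos: [0.4857, 0.3009, 0.1365]
orientation: [[0.0, -0.788, 0.615], [-0.0, 0.615, 0.788], [-1.0, -0.0, -0.0]]
wrist_force: [1.3, 0.4, 0.7]
opening: 0.0598
```

```bash
python3 - <<'E'
from h import *
st(); go([.4788,.3834,.1],142.5)
E
```

```text
t 20.28 p [0.4857 0.3009 0.1365] phi 142.0 down 1.0 open 0.0598 F [1.3 0.4 0.7] q7 [  9.  23. -55.  99.  20.  69.  90.]
travel [0.0365, 0.0562, 0.0608] ang [-0.5, -0.0, 0.0]
```

Emit:
drive_tool(grip=[80,80,80,80,80,80,80,80], travel=[[0,0.025,0.025],[0,0.05,0.05],[0.01,0.055,0.06],[0.03,0.055,0.06],[0.05,0.055,0.06],[0.05,0.055,0.06],[0.05,0.055,0.06],[0.05,0.055,0.06]], angular=[[0,0,0],[0,0,0],[0,0,0],[0,0,0],[0,0,0],[0,0,0],[0,0,0],[0,0,0]])

```text
t: 20.95
ee_pos: [0.48, 0.3809, 0.0875]
orientation: [[0.001, -0.786, 0.619], [0.001, 0.619, 0.786], [-1.0, -0.0, 0.001]]
wrist_force: [-0.1, 0.7, 0.9]
opening: 0.0596
```

```bash
python3 - <<'E'
from h import *
st(); p,d,P=cap("scene","s8");pods(P,.056,.07,(.25,.62,.2,.5));go([.4788,.3834,.041],142.5)
E
```

```text
t 20.95 p [0.48   0.3809 0.0875] phi 141.8 down 1.0 open 0.0596 F [-0.1  0.7  0.9] q7 [ -2.  30. -53.  96.  26.  67.  80.]
pix [408. 166.] c [0.4822 0.3828] L,W [0.0262 0.0427] longdir 56.5 z 0.0625 96
travel [0.0469, 0.0024, 0.0009] ang [-0.7, 0.1, 0.0]
```

View pics/s8.png

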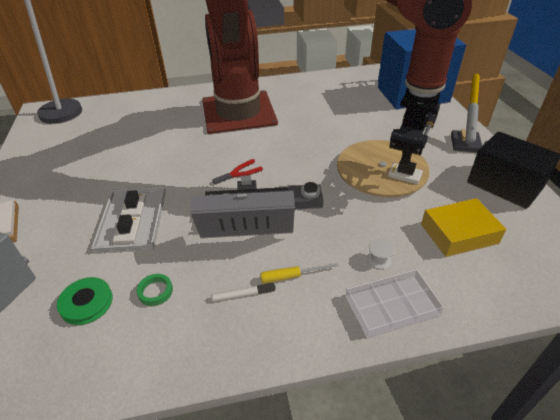

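Emit:
drive_tool(grip=[80,80,80,80,80,80,80,80], travel=[[0.01,0.002,0.001],[0.025,0.002,0.001],[0.04,0.002,0.001],[0.044,0.002,0.001],[0.045,0.002,0.001],[0.045,0.002,0.001],[0.045,0.002,0.001],[0.045,0.002,0.001]], angular=[[-1,0,0],[-1,0,0],[-1,0,0],[-1,0,0],[-1,0,0],[-1,0,0],[-1,0,0],[-1,0,0]])

```text
t: 21.67
ee_pos: [0.4788, 0.3833, 0.0421]
orientation: [[0.001, -0.797, 0.604], [0.001, 0.604, 0.797], [-1.0, -0.0, 0.001]]
wrist_force: [-0.4, 0.5, -0.0]
opening: 0.0593
```

```bash
python3 - <<'E'
from h import *
st(); go([.4788,.3834,.041],142.5)
E
```

```text
t 21.67 p [0.4788 0.3833 0.0421] phi 142.8 down 1.0 open 0.0593 F [-0.4  0.5 -0. ] q7 [ -4.  33. -51.  98.  29.  63.  79.]
travel [0.0011, 0.0, 0.0001] ang [0.3, 0.1, 0.0]
```

Emit:
drive_tool(grip=[255,255,255,255,255,255,255,255], travel=[[0.001,0,0],[0.001,0,0],[0.001,0,0],[0.001,0,0],[0.001,0,0],[0.001,0,0],[0.001,0,0],[0.001,0,0]], angular=[[0,0,0],[0,0,0],[0,0,0],[0,0,0],[0,0,0],[0,0,0],[0,0,0],[0,0,0]])

```text
t: 22.33
ee_pos: [0.4785, 0.383, 0.0407]
orientation: [[0.0, -0.797, 0.604], [0.0, 0.604, 0.797], [-1.0, -0.0, 0.0]]
wrist_force: [-0.7, -0.2, 0.8]
opening: 0.0261
```

Emit:
drive_tool(grip=[255,255,255,255,255,255,255,255], travel=[[0,0,0],[-0.02,0,0],[-0.05,0,0],[-0.08,0,0],[-0.08,-0.02,-0.01],[-0.08,-0.05,-0.025],[-0.08,-0.08,-0.04],[-0.08,-0.11,-0.055]], angular=[[0,0,0],[0,0,0],[0,0,0],[0,0,0],[5,0,0],[12,0,0],[18,0,0],[25,0,0]])

```text
t: 23.0
ee_pos: [0.5333, 0.2714, 0.1206]
orientation: [[0.0, -0.463, 0.886], [-0.0, 0.886, 0.463], [-1.0, -0.0, 0.0]]
wrist_force: [0.9, -0.2, -1.2]
opening: 0.0255
```

```bash
python3 - <<'E'
from h import *
st(); go(jig(0,0,.12),81.7)
E
```

```text
t 23.0 p [0.5333 0.2714 0.1206] phi 117.6 down 1.0 open 0.0255 F [ 0.9 -0.2 -1.2] q7 [  7.  25. -48.  97.  20.  68.  71.]
travel [0.0006, -0.2644, -0.1762] ang [35.9, 0.0, 0.0]
```

Emit:
drive_tool(grip=[255,255,255,255,255,255,255,255], travel=[[0,-0.03,-0.02],[0,-0.06,-0.04],[0,-0.09,-0.06],[0,-0.12,-0.08],[0,-0.15,-0.1],[0,-0.18,-0.12],[0,-0.21,-0.14],[0,-0.24,-0.16]], angular=[[5,0,0],[10,0,0],[15,0,0],[20,0,0],[25,0,0],[30,0,0],[34,0,0],[36,0,0]])

```text
t: 23.67
ee_pos: [0.5029, -0.016, 0.1207]
orientation: [[0.0, 0.146, 0.989], [-0.0, 0.989, -0.146], [-1.0, -0.0, 0.0]]
wrist_force: [0.8, -1.1, -1.2]
opening: 0.0259
```

```bash
python3 - <<'E'
from h import *
st(); go(jig(0,0,.06),81.7)
E
```

```text
t 23.67 p [ 0.5029 -0.016   0.1207] phi 81.6 down 1.0 open 0.0259 F [ 0.8 -1.1 -1.2] q7 [ 32.  10. -39. 110.   7.  63.  73.]
travel [0.0607, -0.0287, 0.0009] ang [-0.1, 0.0, 0.0]
```

Emit:
drive_tool(grip=[255,255,255,255,255,255,255,255], travel=[[0,-0.028,0],[0,-0.028,0],[0.02,-0.028,0],[0.045,-0.028,0],[0.06,-0.028,0],[0.063,-0.028,0],[0.063,-0.028,0],[0.063,-0.028,0]], angular=[[0,0,0],[0,0,0],[0,0,0],[0,0,0],[0,0,0],[0,0,0],[0,0,0],[0,0,0]])

```text
t: 24.33
ee_pos: [0.4999, -0.0416, 0.0583]
orientation: [[0.001, 0.142, 0.99], [0.0, 0.99, -0.142], [-1.0, 0.0, 0.0]]
wrist_force: [0.4, -0.3, -1.3]
opening: 0.0257
```

```bash
python3 - <<'E'
from h import *
st(); go(jig(0,0,.0366),81.7)
E
```

```text
t 24.33 p [ 0.4999 -0.0416  0.0583] phi 81.9 down 1.0 open 0.0257 F [ 0.4 -0.3 -1.3] q7 [ 33.  14. -37. 113.  10.  55.  73.]
travel [0.0217, -0.0029, 0.0001] ang [0.2, 0.0, -0.0]
```

Emit:
drive_tool(grip=[255,255,255,255,255,80,80,80], travel=[[0,-0.003,0],[0.005,-0.003,0],[0.012,-0.003,0],[0.02,-0.003,0],[0.021,-0.003,0],[0.021,-0.003,0],[0.021,-0.003,0],[0.021,-0.003,0]], angular=[[0,0,0],[0,0,0],[0,0,0],[0,0,0],[0,0,0],[0,0,0],[0,0,0],[0,0,0]])

```text
t: 25.0
ee_pos: [0.4989, -0.0449, 0.0362]
orientation: [[-0.0, 0.142, 0.99], [0.0, 0.99, -0.142], [-1.0, 0.0, -0.0]]
wrist_force: [0.3, 0.3, 0.3]
opening: 0.0387
```

```bash
python3 - <<'E'
from h import *
st()
E
```

```text
t 25.0 p [ 0.4989 -0.0449  0.0362] phi 81.8 down 1.0 open 0.0387 F [0.3 0.3 0.3] q7 [ 33.  16. -36. 114.  12.  53.  72.]
```

Emit:
drive_tool(grip=[80,80,80,80,80,80,80,80], travel=[[0,0,0],[-0.03,0,0],[-0.07,0,0],[-0.11,0,0],[-0.15,-0.02,0],[-0.18,-0.06,0],[-0.19,-0.1,0],[-0.19,-0.14,0]], angular=[[0,0,0],[0,0,0],[0,0,0],[0,0,0],[0,0,0],[0,0,0],[0,0,0],[0,0,0]])

```text
t: 25.67
ee_pos: [0.4816, -0.1768, 0.2298]
orientation: [[0.005, 0.14, 0.99], [-0.003, 0.99, -0.14], [-1.0, -0.002, 0.006]]
wrist_force: [1.7, -0.3, -0.6]
opening: 0.0599
```

Emit:
drive_tool(grip=[255,255,255,255], travel=[[0,-0.03,0],[0,-0.06,0.01],[0,-0.06,0.01],[0,-0.06,0.01]], angular=[[0,0,0],[0,0,0],[0,0,0],[0,0,0]])

```text
t: 26.0
ee_pos: [0.4812, -0.2383, 0.2255]
orientation: [[-0.001, 0.145, 0.989], [0.001, 0.989, -0.145], [-1.0, 0.001, -0.001]]
wrist_force: [0.4, 0.9, -0.6]
opening: 0.0406
```

```bash
python3 - <<'E'
from h import *
st(); p,d,P=cap("top","t9");print("jig");pods(P,.053,.066,(.4,.55,-.2,.1));pods(P,.0315,.04,(.4,.55,-.2,.1));print("tt"); pods(P,.033,.1,(.25,.62,.2,.5));print("lid");pods(P,.1,.2,(.53,.75,-.2,.1))
for a in((.170,-.03,.2),(.17,-.03,.11)): go(jig(*a),81.7)
E
```

```text
t 26.0 p [ 0.4812 -0.2383  0.2255] phi 81.6 down 1.0 open 0.0406 F [ 0.4  0.9 -0.6] q7 [ 48.   8. -29.  98.   4.  75. 100.]
jig
pix [310. 237.] c [ 0.5011 -0.0456] L,W [0.0259 0.0418] longdir -8.3 z 0.0604 194
pix [338. 242.] c [ 0.4911 -0.1124] L,W [0.0261 0.042 ] longdir -8.2 z 0.0605 191
pix [310. 238.] c [ 0.5011 -0.0457] L,W [0.0499 0.0796] longdir -8.4 z 0.0346 432
pix [337. 242.] c [ 0.4909 -0.1121] L,W [0.0499 0.0791] longdir -8.8 z 0.0349 423
tt
lid
pix [319. 183.] c [ 0.6115 -0.0608] L,W [0.0576 0.2163] longdir 81.8 z 0.1435 1713
travel [0.0257, 0.1623, 0.1604] ang [0.1, -0.0, -0.1]
travel [0.1157, 0.1623, 0.1605] ang [0.1, -0.0, -0.1]
```

View pics/t9.png

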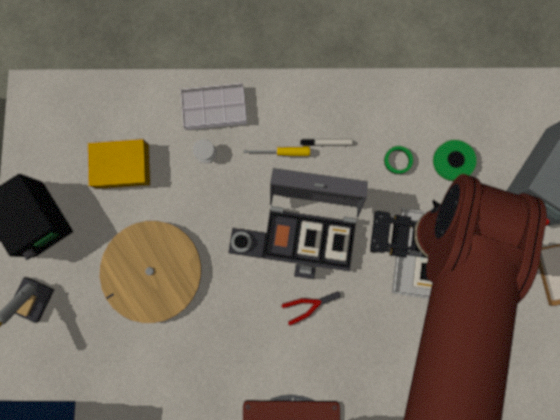

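```bash
python3 - <<'E'
from h import *
go(jig(.175,0,.215),81.7)
E
```

```text
travel [0.0107, 0.1923, 0.1654] ang [0.1, -0.0, -0.1]
```

Emit:
drive_tool(grip=[255,255,255,255,255,255,255,255], travel=[[0,0,0.03],[0,0.02,0.06],[0,0.04,0.09],[0,0.07,0.12],[0.005,0.1,0.145],[0.01,0.14,0.165],[0.01,0.17,0.165],[0.01,0.192,0.165]], angular=[[0,0,0],[0,0,0],[0,0,0],[0,0,0],[0,0,0],[0,0,0],[0,0,0],[0,0,0]])

```text
t: 26.72
ee_pos: [0.6729, -0.0629, 0.2152]
orientation: [[-0.001, 0.136, 0.991], [0.004, 0.991, -0.136], [-1.0, 0.003, -0.001]]
wrist_force: [-0.1, -0.1, 0.0]
opening: 0.0006
```

```bash
python3 - <<'E'
from h import *
st(); go(jig(.175,0,.115),81.7)
E
```

```text
t 26.72 p [ 0.6729 -0.0629  0.2152] phi 82.2 down 1.0 open 0.0006 F [-0.1 -0.1  0. ] q7 [ 25.  26. -33.  79.  14.  79.  74.]
travel [0.1002, -0.0072, 0.001] ang [0.5, -0.1, -0.2]
```

Emit:
drive_tool(grip=[255,255,255,255,255,255,255,255], travel=[[0.03,-0.005,0],[0.06,-0.007,0],[0.09,-0.007,0],[0.1,-0.007,0],[0.1,-0.007,0],[0.1,-0.007,0],[0.1,-0.007,0],[0.1,-0.007,0]], angular=[[0,0,0],[0,0,0],[0,0,0],[0,0,0],[0,0,0],[0,0,0],[0,0,0],[0,0,0]])

```text
t: 27.38
ee_pos: [0.6725, -0.0766, 0.1185]
orientation: [[0.003, 0.142, 0.99], [-0.0, 0.99, -0.142], [-1.0, 0.0, 0.003]]
wrist_force: [-1.3, -0.1, 0.7]
opening: 0.0003
```

```bash
python3 - <<'E'
from h import *
st(); cap("scene","s10"); go(jig(.114,0,.115),81.7)
hx=.062
for th in (108.9,100,90,80,70,60,50,40,30,20,10,0):
    t=np.radians(th);a=.112
    x=hx-a*np.cos(t)+.042*np.sin(t); z=.032+a*np.sin(t)+.042*np.cos(t)
    print(th,round(x+.0095,4),round(z,4))
E
```

```text
t 27.38 p [ 0.6725 -0.0766  0.1185] phi 81.8 down 1.0 open 0.0003 F [-1.3 -0.1  0.7] q7 [ 26.  29. -32.  86.  16.  69.  74.]
travel [0.003, 0.0072, -0.0616] ang [0.1, 0.2, -0.0]
108.9 0.1475 0.1244
100 0.1323 0.135
90 0.1135 0.144
80 0.0934 0.1496
70 0.0727 0.1516
60 0.0519 0.15
50 0.0317 0.1448
40 0.0127 0.1362
30 -0.0045 0.1244
20 -0.0194 0.1098
10 -0.0315 0.0928
0 -0.0405 0.074
```

View pics/s10.png

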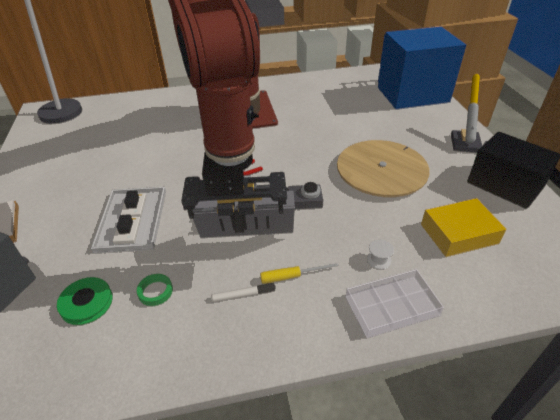

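Emit:
drive_tool(grip=[255,255,255,255,255,255,255,255], travel=[[0,0.005,-0.01],[0,0.005,-0.02],[0,0.005,-0.03],[-0.002,0.005,-0.04],[-0.005,0.005,-0.05],[-0.01,0.005,-0.06],[-0.015,0.005,-0.07],[-0.02,0.005,-0.08]], angular=[[0,0,0],[0,0,0],[0,0,0],[0,0,0],[0,0,0],[0,0,0],[0,0,0],[0,0,0]])

```text
t: 28.1
ee_pos: [0.5925, -0.0605, 0.137]
orientation: [[0.001, 0.142, 0.99], [-0.0, 0.99, -0.142], [-1.0, 0.0, 0.001]]
wrist_force: [2.8, -0.1, -1.7]
opening: 0.0007
```

```bash
cat >> h.py <<'E'
def inj():
    p=np.array(env.get_obs()["ee_pos"]);a=np.radians(JY);d=p[:2]-JC
    print("jig xy",np.round([np.cos(a)*d[0]+np.sin(a)*d[1],-np.sin(a)*d[0]+np.cos(a)*d[1],p[2]],4))
E
python3 - <<'E'
from h import *
st(); inj();cap("scene","s11")
E
```

```text
t 28.1 p [ 0.5925 -0.0605  0.137 ] phi 81.8 down 1.0 open 0.0007 F [ 2.8 -0.1 -1.7] q7 [ 29.  20. -34.  97.  12.  67.  74.]
jig xy [ 0.0943 -0.0024  0.137 ]
```

View pics/s11.png

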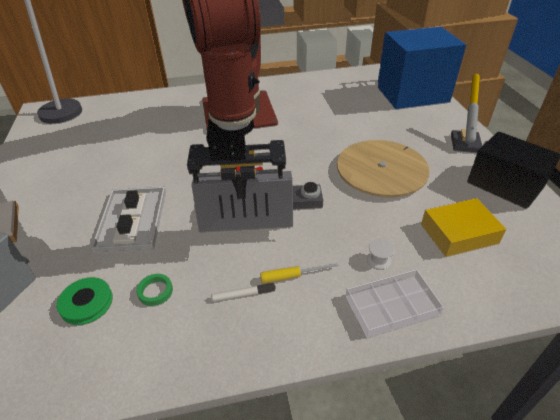

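Emit:
drive_tool(grip=[255,255,255,255,255,255,255,255], travel=[[-0.005,0,-0.01],[-0.008,0,-0.02],[-0.01,0,-0.03],[-0.011,0,-0.04],[-0.01,0,-0.05],[-0.008,0,-0.06],[-0.004,0,-0.07],[0,0,-0.08]], angular=[[0,0,0],[0,0,0],[0,0,0],[0,0,0],[0,0,0],[0,0,0],[0,0,0],[0,0,0]])

```text
t: 28.82
ee_pos: [0.5127, -0.0491, 0.136]
orientation: [[0.0, 0.142, 0.99], [-0.0, 0.99, -0.142], [-1.0, -0.0, 0.0]]
wrist_force: [1.4, 0.4, -0.0]
opening: 0.0004
```

```bash
python3 - <<'E'
from h import *
st(); inj();cap("scene","s12")
E
```

```text
t 28.82 p [ 0.5127 -0.0491  0.136 ] phi 81.8 down 1.0 open 0.0004 F [ 1.4  0.4 -0. ] q7 [ 33.  10. -36. 107.   7.  64.  77.]
jig xy [ 0.0136 -0.0027  0.136 ]
```

View pics/s12.png

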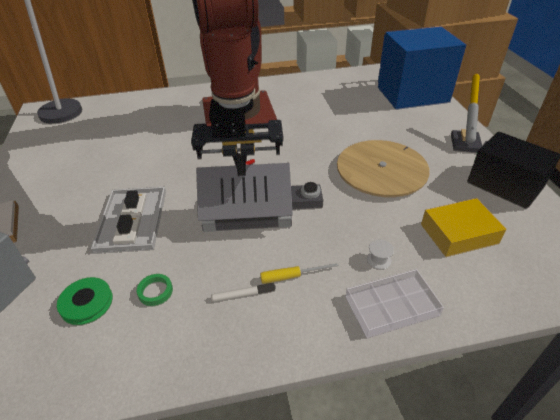

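Lid around 40°. Continue along the arc.

Emit:
drive_tool(grip=[255,255,255,255,255,255,255,255], travel=[[0.005,0,-0.009],[0.011,0,-0.018],[0.018,0,-0.026],[0.026,0,-0.033],[0.034,0,-0.04],[0.042,0,-0.046],[0.05,0,-0.051],[0.056,0,-0.053]], angular=[[0,0,0],[0,0,0],[0,0,0],[0,0,0],[0,0,0],[0,0,0],[0,0,0],[0,0,0]])

```text
t: 29.53
ee_pos: [0.46, -0.0417, 0.0792]
orientation: [[-0.001, 0.142, 0.99], [-0.0, 0.99, -0.142], [-1.0, -0.0, -0.001]]
wrist_force: [-2.8, 1.2, 5.2]
opening: 0.0006
```

```bash
python3 - <<'E'
from h import *
st(); inj()
E
```

```text
t 29.53 p [ 0.46   -0.0417  0.0792] phi 81.8 down 1.0 open 0.0006 F [-2.8  1.2  5.2] q7 [ 34.   8. -36. 117.   5.  57.  77.]
jig xy [-0.0395 -0.0029  0.0792]
```

Emit:
drive_tool(grip=[255,255,255,255,255,255], travel=[[0.002,0,-0.001],[0.004,0,-0.001],[0.006,0,-0.001],[0.007,0,-0.001],[0.008,0,-0.001],[0.008,0,-0.001]], angular=[[0,0,0],[0,0,0],[0,0,0],[0,0,0],[0,0,0],[0,0,0]])

```text
t: 30.03
ee_pos: [0.459, -0.0415, 0.0731]
orientation: [[-0.003, 0.142, 0.99], [-0.001, 0.99, -0.142], [-1.0, -0.001, -0.003]]
wrist_force: [-15.4, 1.1, 29.8]
opening: 0.0006
```

```bash
python3 - <<'E'
from h import *
st(); inj();p,d,P=cap("scene","s13");pods(P,.066,.1,(.42,.58,-.17,.08))
E
```

```text
t 30.03 p [ 0.459  -0.0415  0.0731] phi 81.8 down 1.0 open 0.0006 F [-15.4   1.1  29.8] q7 [ 34.   8. -36. 118.   6.  56.  77.]
jig xy [-0.0406 -0.0029  0.0731]
pix [245. 191.] c [ 0.4998 -0.0444] L,W [0.1283 0.2161] longdir 81.7 z 0.073 3036
```

Emit:
drive_tool(grip=[255,255,255,255,255,255,255,255], travel=[[-0.01,0,0],[-0.03,0,0],[-0.06,0,0],[-0.09,0,0],[-0.12,0,0],[-0.15,-0.03,0],[-0.15,-0.06,0],[-0.15,-0.09,0]], angular=[[0,0,0],[0,0,0],[0,0,0],[0,0,0],[0,0,0],[0,0,0],[0,0,0],[0,0,0]])

```text
t: 30.75
ee_pos: [0.4484, -0.132, 0.2242]
orientation: [[0.004, 0.141, 0.99], [-0.002, 0.99, -0.141], [-1.0, -0.001, 0.004]]
wrist_force: [1.0, -0.4, 0.0]
opening: 0.0006
```

Emit:
drive_tool(grip=[255,255,255,255,255,255,255,255], travel=[[0,0.03,0],[0,0.06,0],[0,0.09,0],[0,0.12,0],[0,0.15,0],[0,0.18,0],[0,0.21,0],[0,0.21,0]], angular=[[0,0,0],[0,0,0],[0,0,0],[0,0,0],[0,0,0],[0,0,0],[0,0,0],[0,0,0]])

```text
t: 31.42
ee_pos: [0.4773, 0.0834, 0.2224]
orientation: [[0.001, 0.135, 0.991], [0.003, 0.991, -0.135], [-1.0, 0.003, 0.001]]
wrist_force: [0.1, 0.5, -0.3]
opening: 0.0005
```

Emit:
drive_tool(grip=[255,255], travel=[[0,0,0],[0,0,0]], angular=[[0,0,0],[0,0,0]])

```text
t: 31.58
ee_pos: [0.4772, 0.0765, 0.2218]
orientation: [[-0.001, 0.142, 0.99], [-0.0, 0.99, -0.142], [-1.0, -0.0, -0.0]]
wrist_force: [-0.2, 0.2, -0.3]
opening: -0.0
```

```bash
python3 - <<'E'
from h import *
st(); p,d,P=cap("scene","s14");pods(P,.066,.1,(.42,.58,-.17,.08))
x=P[...,0];y=P[...,1];z=P[...,2]
m=(z>.066)&(z<.1)&(x>.44)&(x<.56)&(y>-.13)&(y<.04)
A=np.c_[x[m],y[m],np.ones(m.sum())];print("lid plane slope",np.linalg.lstsq(A,z[m],rcond=None)[0])
p,d,T=cap("top","t14");print("tray");pods(T,.038,.05,(.36,.6,-.45,-.2));pods(T,.0185,.022,(.36,.6,-.45,-.2));print("lid");pods(T,.066,.1,(.42,.58,-.17,.08))
m=(P[...,2]>.026)&(P[...,2]<.04)&(x>.48)&(x<.57)&(y>-.16)&(y<.06)
E
```

```text
t 31.58 p [0.4772 0.0765 0.2218] phi 81.8 down 1.0 open -0.0 F [-0.2  0.2 -0.3] q7 [ 28.   2. -43. 105.   2.  74.  67.]
pix [245. 191.] c [ 0.4998 -0.0445] L,W [0.1279 0.2159] longdir 81.6 z 0.0738 3093
lid plane slope [-0.00717124  0.00136859  0.07749431]
tray
pix [431. 234.] c [ 0.5107 -0.3358] L,W [0.0268 0.0421] longdir -7.5 z 0.0454 200
pix [428. 271.] c [ 0.423  -0.3251] L,W [0.028  0.0419] longdir -7.3 z 0.0455 207
pix [430. 224.] c [ 0.5365 -0.3393] L,W [0.027  0.0502] longdir 82.7 z 0.0202 78
pix [428. 246.] c [ 0.4924 -0.3327] L,W [0.0421 0.0498] longdir 82.8 z 0.0202 127
pix [423. 271.] c [ 0.4229 -0.3243] L,W [0.0496 0.0796] longdir -8.3 z 0.0202 249
lid
pix [322. 236.] c [ 0.4995 -0.0446] L,W [0.1242 0.2161] longdir 81.8 z 0.075 3433
```

View pics/s14.png

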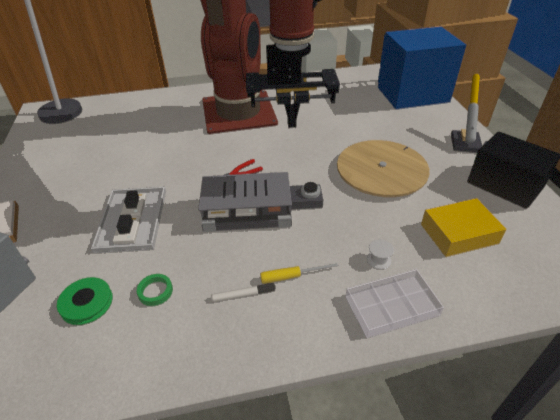

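View pics/t14.png

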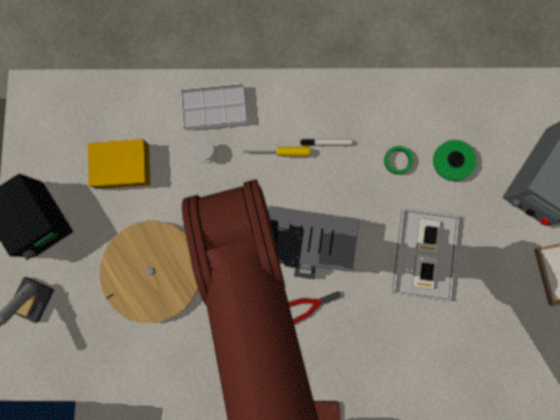

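The lid is flat (slope 0.007 rad) and still shut with the arm clear. In the scene picture, pods show in bays 0 and 1 under the lid near (217,212) and (245,211). The tray pods at (431,234) and (428,271) lie flat, and the bystanders haven't moved.

```bash
python3 -c "
from h import *
hand_in(); st()"
```

```text
the job is handed in; nothing more can be done
the job is handed in; nothing more can be done
```

The job is done and handed in at about 31.6 s of the 210 s allowed; `hand_in()` reports no verdict.

**What I did:** I pressed the release and the lid sprang open. Both tested pods, from bays 0 and 1, went to the tray, and both pods on the turntable went into bays 0 and 1. Then I pushed the lid over from behind and pressed it down until the catch held.

**Last checks:**
- **Lid:** with the arm clear it stays shut, top at about 74 mm and slope about 0.007 rad. The force rose to about 30 N when I pressed it down, since it had reached the end of its travel. That is below the limits.
- **Jig pods:** before I closed the lid they lay flat, within about 2 mm of their bay centres. Afterwards I could only see them through the gap at the front.
- **Tray pods:** both lie flat on the tray floor, at about x ±45 mm and y 0.
- **Bystanders and turntable:** the bystanders look unmoved in the last pictures, and the turntable is empty. I saw no pod knocked aside.

No check failed. The two cameras' readings differed by 1–2 mm, within calibration.

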